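Load the sample reader and hold its sprung shutter half open

TASK

Load the sample cell into the reader: set the body into the nest between the four posts, then the spacer ring on it, then the cover disc on top, each set down flat rather than dropped. Then take the shutter's upright tab, slide the shutter against its spring to half travel, never letting it run on close to fully open, and finish with the gripper still holding it there at half. Leave the vial, the loupe and the dust blower where they are.

Things in the scene. Friction and masses are not known exactly. Their poses are not given: they have to be found in the camera images.
- cell_body: The body of the cell, a plain aluminium round cup, 50 mm across, 28 mm tall, with an open recess 34 mm across and 10 mm deep in its top; 0.11 kg. Stands upright, loose on the table. Origin: centre of the underside, z up. Tallest of the three cell parts, which share the diameter and may lie in any of three places.
- spacer_ring: Spacer ring: flat aluminium ring, 50 mm across, 30 mm through hole, 16 mm tall; 0.05 kg. Lies flat, loose on the table. Origin: centre of the underside, z up.
- cover_disc: Cover disc: solid aluminium disc, 50 mm across, 16 mm tall, with a small round boss (18 mm across, 4 mm high) in the middle of its top; 0.08 kg. Lies flat, boss up, loose on the table. Origin: centre of the underside, z up.
- nest (a point): Centre of the nest's floor on the reader's base plate, 12 mm above the table; axes as the reader's. Four steel posts 7 mm thick stand on the diagonals, axes 30.5 mm from this point: 54 mm between opposite posts, 36 mm open between neighbours for fingers closing along x or y. They rise 60 mm, the top 8 mm tapered. Seated undersides lie 0 (body), 28 (ring), 44 mm (disc) above this point.
- reader: Fixed sample reader, place and yaw vary: grey base plate 130 (x) by 270 (y) by 12 mm, nest at its -y end, lamp house at its +y end (124 by 75 mm, top 60 mm above the table, its near face 132 mm from the nest centre; shutter and guide stand 12 mm before that face). Origin at table level, 100 mm in +y from the nest. z up, +x (away from the robot) the way the shutter opens.
- shutter_tab (a point): Upright steel tab on the shutter, the part to grip: 12 mm thick along x (slide direction), 24 mm along y, 27 mm tall; clear all round above 66 mm. This point: centre of its top face, 91 mm above the table; axes as the reader's; shut, it is x -27, y +127.5 mm from the nest. Three white lines, 30 mm apart, on the lamp house mark shut, half (long middle line) and full for the white pointer at its foot.
- shutter (a joint): Shutter opening in m: 0 shut, 0.060 fully open, half travel 0.030. A spring pulls it shut: about 3.6 N at 0, 7.2 N at half, 10.8 N at full. It closes by itself if let go.
- vial_1: Bystander: sample vial, 23 mm across, 54 mm tall, standing; origin at the centre of its underside.
- loupe: Bystander: small folding loupe lying on the table, 34 x 67 x 14 mm; origin at the centre of its underside.
- blower: Bystander: black rubber dust blower lying on the table, 53 x 111 x 55 mm; origin at the centre of its underside.
Not all that is in view belongs to the job. Leave any green or red look-alike of the cover_disc alone. What is shaped like the spacer_ring but yellow is not meant.

How it is judged:
By the outcome, as a careful person would: the job done as asked, in the order asked, and still so for the second after the job is handed in, while the arm keeps its last pose, push and grip.
It also fails if it takes over 67 s, if anything falls off the work surface, if the arm or the gripper's body presses on something with over 40 N, if the wrist force passes 120 N, or if a joint passes its speed limit or range.

ROBOT

A 7-joint arm with a two-finger parallel gripper is mounted at the origin on the work surface; the furniture and walls round the work are solid. World frame = base frame: x ahead of the robot, y to its left, z up, the work surface at z = 0. Lengths are in m, angles in rad, forces in N, time in s.
With the tool pointing down it reaches from about 0.425 to 0.875 m from the base axis. Payload 4.7 kg.
Tool frame: the origin (TCP) lies at the very end of the fingers, on their centre line; the grasp point (between the pads) lies 19 mm behind it; x points along the fingers, z is the direction in which the jaws open and shut, and the axes are right-handed (so a half turn about x gives the same grasp; the last joint's range is limited). The gripper opens to 87 mm and grips with 3 to 60 N. Pads are 19 mm wide; open, the fingers measure 117 mm over their backs; the gripper's body (75 mm by 190 mm) begins 51 mm behind the grasp point.
Start: joints at [1.252, 0.321, -0.07, 1.45, 0.023, 1.371, -0.057], TCP at [0.212, -0.614, 0.223] pointing down, gripper open.
Joint ranges: [-2.86, 2.86], [-0.3, 2.09], [-1.38, 1.24], [0.06, 2.45], [-1.56, 4.7], [0.09, 2.05], [-2.69, 2.69]. Speed limits (rad/s): [2.57, 2.57, 3.14, 3.14, 3.14, 3.14, 3.14].

INTERFACE

Orientations are given as a rotation vector (axis times angle).
In Python, from bench import * gives the robot as it stands.
- The arm moves only by the shell command python3 -m handwheel 'ROWS' [OPENING] [FORCE]. ROWS is JSON, a list of rows, each an object with "xyz": the shift along the world's x, y, z in cm, a list of three; "angular": the turn, a rotation vector about the world's x, y, z in degrees, a list of three. A call has 1 to 5 rows; each row shifts and turns the pose as measured when the row begins; what a row does not reach is not made up. A row lasts 1/12 s, in which the tool goes at most 41.7 mm and 7.16 degrees, less where a joint would pass 70% of its speed; a pose out of reach is approached as far as the arm can. A call with a gripper value outside its range is refused whole. OPENING is the finger opening in cm, from 0 to 8.7, set as the call begins (- or left out, the last holds). The fingers move at their own pace and stop on an object; FORCE is the grip in N (left out, the last holds). Time passes only in rows, so rows that do not move let the fingers close. It gives the time, the measured TCP pose, the force and the opening at its end, in the units of the state.
- get_state(): the state, without advancing time (a new reading comes with each control period).
- get_image(name): name is "scene" or "top"; returns a dict with "pixels" (480x640x3 uint8, blue, green, red), "K" (3x3 intrinsics, pixels), "dist" ([k1, k2, p1, p2, k3] as OpenCV has them; the pictures are not rectified), "cam_to_world" (4x4, takes a point from camera to world coordinates). Camera axes: x right, y down, z forward; pixel columns grow to the right and rows downward; lengths in m; the calibration is good to about 2 mm. A picture is of the moment at which its call begins. There is no depth.
- close_job(): hands the job in, once; it reports no verdict.
The state is a dict: "time": time; "joint_positions": joint angles; "qd": joint speeds; "joint_torque": joint torques, N m; "position": TCP position; "tool_rot": TCP orientation; "ft_force": force on the tool from outside, world axes, zero at the start; "torque": the same for the moment, N m; "grip_width": opening from 0.0 (shut) to 1.0 (fully open).
Only numpy, scipy, OpenCV 4.12 (cv2) and the standard library are available. Lean on these libraries where they do the work, as an engineer would, in place of code of your own. Each camera call takes 0.05 s, during which the arm holds its last target.

## Working session

There is one attempt and no reset: what is moved stays moved. The work goes in short steps, Python scripts to look and compute and a shell command to move; the robot and the scene stay as the last step left them, time stands still between calls to the robot, and variables do not carry over. Pictures are saved under pics/ and viewed, and the job is handed in when it is done.

```bash
mkdir -p pics; ls
python3 - <<'E'
from bench import *
import cv2
s=get_state();print(s)
for n in("scene","top"):
    d=get_image(n);cv2.imwrite(f"pics/{n}0.png",d["pixels"]);print(n,d["K"],d["dist"],d["cam_to_world"])
E
```

```text
pics
{'time': 0.0, 'joint_positions': array([ 1.25210685,  0.32181594, -0.07007127,  1.45167633,  0.02258702,
        1.37080621, -0.05692556]), 'qd': array([ 4.78580783e-04,  1.39372042e-04,  2.05995627e-05,  7.12055054e-04,
        1.53180106e-03, -4.15628505e-04, -7.02389437e-04]), 'joint_torque': array([ 1.64486075e-03, -4.91289139e+01, -4.02944684e-01, -3.12528348e+01,
       -6.38852036e-02,  4.38462419e-02,  1.42728791e-04]), 'position': array([ 0.21210881, -0.61382717,  0.22146533]), 'tool_rot': array([ 0.96174327,  1.35010886, -0.96002369]), 'ft_force': array([0.13194949, 0.75415772, 0.47600553]), 'torque': array([ 0.03962997, -0.02082696,  0.03155473]), 'grip_width': 1.0028305771099644}
scene [[607.28940772   0.         310.22837387]
 [  0.         607.28940772 240.76349069]
 [  0.           0.           1.        ]] [-0.13853796  0.          0.          0.          0.        ] [[ 5.18319756e-01 -5.86403365e-01  6.22475481e-01 -3.02028067e-01]
 [-8.55186786e-01 -3.55784541e-01  3.76925617e-01 -5.46000762e-01]
 [ 4.36703146e-04 -7.27700800e-01 -6.85894566e-01  9.57027412e-01]
 [ 0.00000000e+00  0.00000000e+00  0.00000000e+00  1.00000000e+00]]
top [[511.34399954   0.         315.77562196]
 [  0.         511.34399954 238.39480772]
 [  0.           0.           1.        ]] [-0.13862615  0.          0.          0.          0.        ] [[-9.37029053e-02 -9.74040755e-01  2.06068857e-01  2.50797502e-01]
 [-9.95599745e-01  9.18725341e-02 -1.84549776e-02 -8.38434722e-02]
 [-9.56167796e-04 -2.06891386e-01 -9.78363450e-01  1.20759444e+00]
 [ 0.00000000e+00  0.00000000e+00  0.00000000e+00  1.00000000e+00]]
```

View pics/scene0.png

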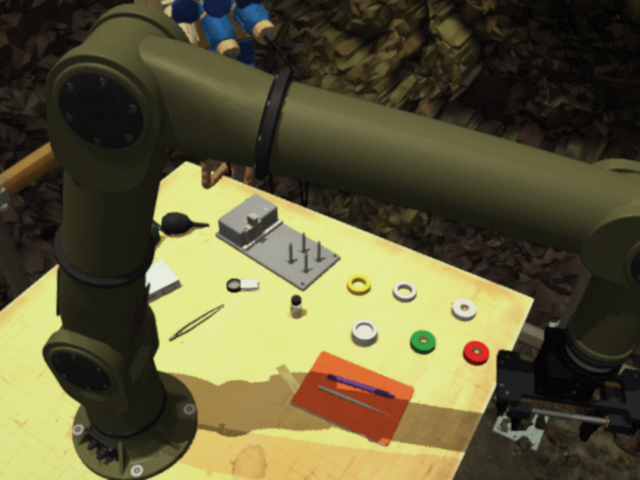

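View pics/top0.png

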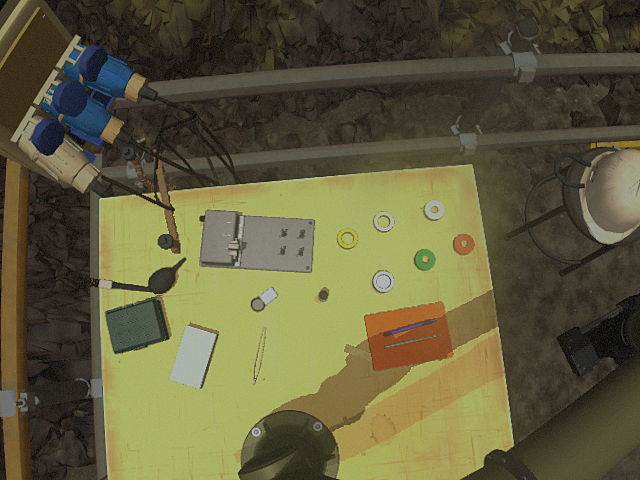

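Scene and top show three bare-metal candidates: top (383,282), (384,222), (433,210). There are also coloured look-alikes: yellow (347,238), green (425,260) and red (464,244). The reader's nest is near (293,242). I'll enlarge to confirm.

```bash
cat > h.py <<'E'
from bench import *
import cv2, numpy as np
def ray(d,uv):
    p=cv2.undistortPoints(np.array(uv,float).reshape(-1,1,2),d["K"],np.array(d["dist"])).reshape(-1,2)
    R=d["cam_to_world"][:3,:3];o=d["cam_to_world"][:3,3]
    return o,(np.c_[p,np.ones(len(p))])@R.T
def onz(d,uv,z):
    o,r=ray(d,uv);return o+r*((z-o[2])/r[:,2])[:,None]
def proj(d,P):
    T=np.linalg.inv(d["cam_to_world"]);rv=cv2.Rodrigues(T[:3,:3])[0]
    return cv2.projectPoints(np.array(P,float).reshape(-1,1,3),rv,T[:3,3],d["K"],np.array(d["dist"]))[0].reshape(-1,2)
def crop(d,x0,y0,x1,y1,f,name):
    cv2.imwrite("pics/"+name,cv2.resize(d["pixels"][y0:y1,x0:x1],None,fx=f,fy=f,interpolation=cv2.INTER_CUBIC))
E
python3 - <<'E'
from h import *
a=cv2.imread("pics/top0.png");b=cv2.imread("pics/scene0.png")
c=lambda im,x0,y0,x1,y1,f,n:cv2.imwrite("pics/"+n,cv2.resize(im[y0:y1,x0:x1],None,fx=f,fy=f,interpolation=cv2.INTER_CUBIC))
c(a,320,190,480,300,5,"c1.png");c(b,330,260,490,370,5,"c2.png");c(a,190,200,330,290,5,"c3.png");c(b,210,190,350,290,5,"c4.png")
E
```

```text
(no output)
```

View pics/c1.png

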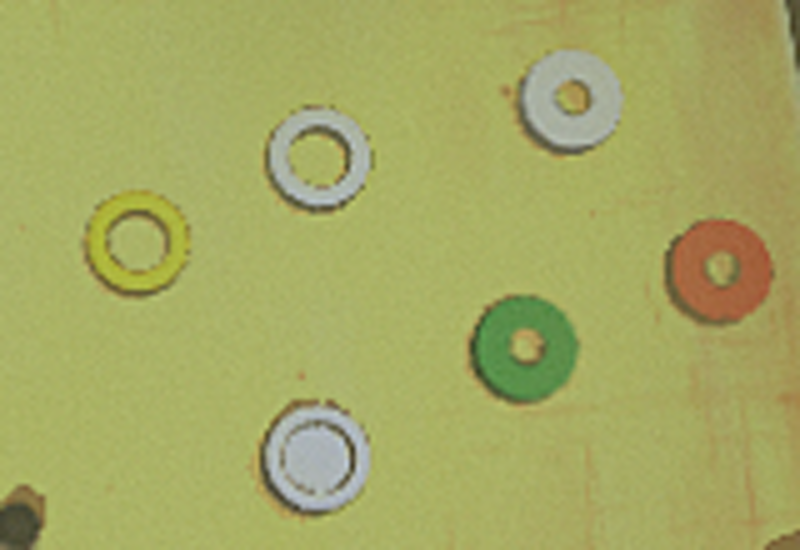

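View pics/c2.png

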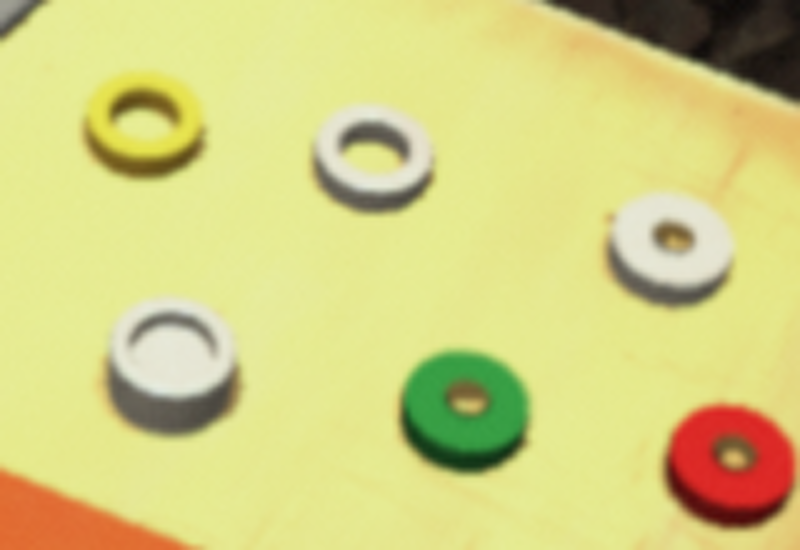

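View pics/c3.png

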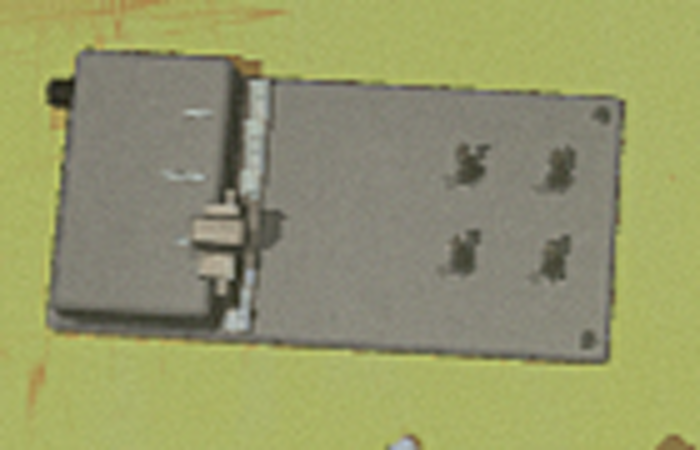

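View pics/c4.png

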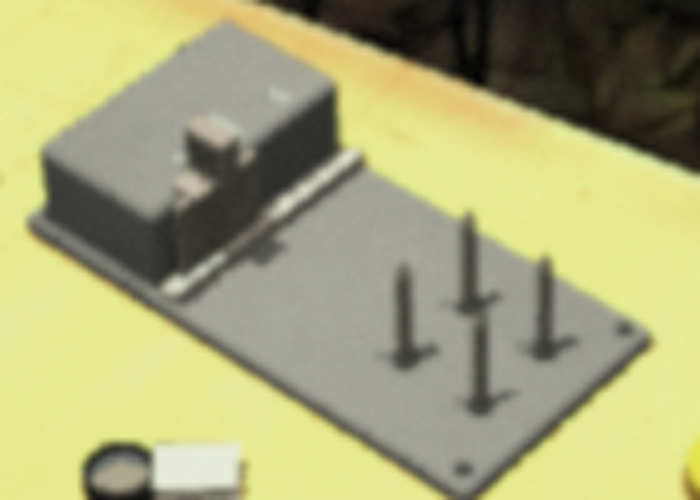

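Run:
```python
from h import *
import cv2,numpy as np
T=get_image("top");S=get_image("scene")
for d,n,wins,in_ in((T,"top",dict(body=(383,282),ring=(384,222),disc=(433,210)),0),(S,"scene",dict(body=(364,330),ring=(404,290),disc=(464,308)),0)):
    hsv=cv2.cvtColor(d["pixels"],cv2.COLOR_BGR2HSV)
    for k,(u,v) in wins.items():
        r=20
        w=hsv[v-r:v+r,u-r:u+r]
        m=((w[...,1]<70)&(w[...,2]>(120 if n=="top" else 150))).astype(np.uint8)
        cs,_=cv2.findContours(m,cv2.RETR_EXTERNAL,cv2.CHAIN_APPROX_NONE)
        c=max(cs,key=cv2.contourArea).reshape(-1,2)+[u-r,v-r]
        z=.028 if k=="body" else .016
        P=onz(d,c,z)[:,:2].astype(np.float32)
        (cx,cy),rad=cv2.minEnclosingCircle(P)
        e=cv2.fitEllipse(P*1000)
        print(n,k,"n",len(c),"circ %.4f %.4f r%.4f"%(cx,cy,rad),"ell",np.round(e[0],1),np.round(e[1],1))
# plate: table-colour inverse
for d,n,(u0,v0,u1,v1) in((T,"top",(190,195,325,285)),(S,"scene",(210,190,350,295))):
    hsv=cv2.cvtColor(d["pixels"],cv2.COLOR_BGR2HSV)[v0:v1,u0:u1]
    m=(hsv[...,1]<60).astype(np.uint8)
    m=cv2.morphologyEx(m,cv2.MORPH_OPEN,np.ones((5,5)))
    c=max(cv2.findContours(m,cv2.RETR_EXTERNAL,cv2.CHAIN_APPROX_NONE)[0],key=cv2.contourArea)
    h=cv2.convexHull(c).reshape(-1,2)+[u0,v0]
    ap=cv2.approxPolyDP(h.reshape(-1,1,2),3,True).reshape(-1,2)
    print(n);print(np.c_[ap,np.round(onz(d,ap,.012)[:,:2],4)])
```

```text
top body n 57 circ 0.3837 -0.2529 r0.0247 ell [ 383.7 -252.6] [47.  47.7]
top ring n 54 circ 0.5297 -0.2722 r0.0245 ell [ 529.3 -272.5] [46.  47.1]
top disc n 55 circ 0.5470 -0.3991 r0.0249 ell [ 547.2 -399. ] [46.9 47.8]
scene body n 63 circ 0.3828 -0.2538 r0.0255 ell [ 382.6 -253.8] [48.3 48.8]
scene ring n 58 circ 0.5282 -0.2734 r0.0252 ell [ 528.1 -273.6] [47.7 48.4]
scene disc n 60 circ 0.5457 -0.4003 r0.0254 ell [ 545.6 -400.2] [48.1 49.1]
top
[[ 2.050e+02  2.110e+02  5.958e-01  1.558e-01]
 [ 3.130e+02  2.200e+02  5.483e-01 -1.040e-01]
 [ 3.110e+02  2.700e+02  4.278e-01 -8.800e-02]
 [ 2.100e+02  2.660e+02  4.594e-01  1.504e-01]
 [ 2.000e+02  2.610e+02  4.737e-01  1.738e-01]]
scene
[[ 2.190e+02  2.190e+02  5.079e-01  1.968e-01]
 [ 2.510e+02  1.960e+02  6.175e-01  1.817e-01]
 [ 2.580e+02  1.960e+02  6.264e-01  1.668e-01]
 [ 3.370e+02  2.550e+02  5.471e-01 -1.012e-01]
 [ 3.370e+02  2.600e+02  5.334e-01 -1.089e-01]
 [ 3.050e+02  2.880e+02  4.264e-01 -9.220e-02]
 [ 2.990e+02  2.880e+02  4.199e-01 -8.140e-02]
 [ 2.190e+02  2.370e+02  4.580e-01  1.585e-01]]
```

Run:
```python
import cv2
a=cv2.imread("pics/top0.png");b=cv2.imread("pics/scene0.png")
c=lambda im,x0,y0,x1,y1,f,n:cv2.imwrite("pics/"+n,cv2.resize(im[y0:y1,x0:x1],None,fx=f,fy=f,interpolation=cv2.INTER_CUBIC))
c(a,270,220,320,260,15,"d1.png");c(b,280,225,345,285,10,"d2.png")
```

```text
(no output)
```

View pics/d1.png

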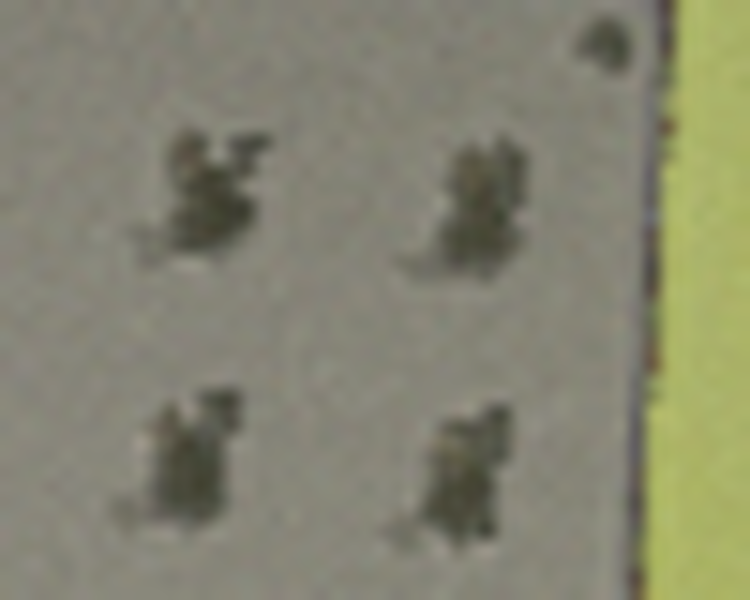

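View pics/d2.png

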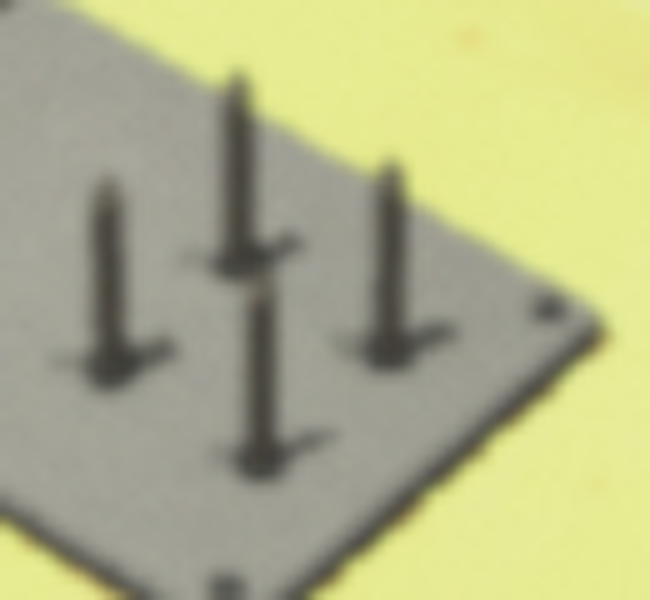

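Run:
```python
from h import *
T=get_image("top");S=get_image("scene")
def rep(n,P):
    P=P[:,:2];c=P.mean(0)
    # order: a(-y.. +x),b,c,d ; print
    print(n,np.round(P*1000,1).tolist(),"c",np.round(c*1000,1),"sides",np.round(np.linalg.norm(P-np.roll(P,1,0),axis=1)*1000,1))
    e=[P[1]-P[0],P[2]-P[3]];print("  yaw from y-sides",[round(float(np.degrees(np.arctan2(v[0],-v[1]))),1) for v in e], "x-sides",[round(float(np.degrees(np.arctan2(v[1],v[0]))),1) for v in (P[0]-P[3],P[1]-P[2])])
# order: far-left(+x,+y), far-right(+x,-y), near-right, near-left
st=np.array([(238,72),(391,160),(260,282),(107,175)])/10+[280,225]
sb=np.array([(238,262),(388,350),(260,464),(108,370)])/10+[280,225]
tt=np.array([(185,150),(478,160),(457,435),(165,415)])/15+[270,220]
tb=np.array([(208,235),(473,250),(455,520),(188,505)])/15+[270,220]
o=-.5
rep("scene tip",onz(S,st+o,.072));rep("scene base",onz(S,sb+o,.012));rep("top tip",onz(T,tt+o,.072));rep("top base",onz(T,tb+o,.012))
# plate edges at z=.012 top view: far edge (crop c3 /5 +190,200)
pl=lambda L:np.array(L,float)/5+[190,200]-.4
f=onz(T,pl([(275,82),(620,98)]),.012)[:,:2];n=onz(T,pl([(55,330),(608,360)]),.0)[:,:2];r=onz(T,pl([(622,98),(608,360)]),.012)[:,:2]
for k,q in(("far",f),("near",n),("right",r)):
    v=q[1]-q[0];print(k,q.round(4).tolist(),np.degrees(np.arctan2(v[1],v[0])).round(2))
```

```text
scene tip [[517.8, -32.1], [511.1, -74.4], [465.1, -70.0], [475.9, -25.3]] c [492.5 -50.5] sides [42.5 42.9 46.2 46. ]
  yaw from y-sides [-9.0, -13.6] x-sides [-9.1, -5.5]
scene base [[520.0, -30.2], [513.5, -72.9], [469.3, -67.1], [476.4, -23.7]] c [494.8 -48.5] sides [44.1 43.2 44.6 43.9]
  yaw from y-sides [-8.6, -9.2] x-sides [-8.5, -7.6]
top tip [[517.9, -30.2], [512.1, -74.4], [470.1, -67.5], [477.3, -23.9]] c [494.3 -49. ] sides [41.1 44.6 42.6 44.2]
  yaw from y-sides [-7.4, -9.4] x-sides [-8.8, -9.3]
top base [[517.8, -29.9], [511.4, -71.8], [468.1, -65.1], [474.4, -23.2]] c [492.9 -47.5] sides [43.9 42.4 43.8 42.4]
  yaw from y-sides [-8.7, -8.6] x-sides [-8.8, -8.8]
far [[0.5739, 0.0599], [0.5502, -0.1056]] -98.17
near [[0.4646, 0.1755], [0.4257, -0.0882]] -98.39
right [[0.5501, -0.1066], [0.4239, -0.0881]] 171.69
```

```bash
cat >> h.py <<'E'
from scipy.spatial.transform import Rotation as Ro
YAW=-8.4
def info(target=None):
    s=get_state();R=Ro.from_rotvec(s["tool_rot"]).as_matrix()
    jaw=np.degrees(np.arctan2(R[1,2],R[0,2]))
    print("t %.2f"%s["time"],"tcp",np.round(s["position"]*1000,1),"approach",np.round(R[:,0],3),"jaw deg %.2f"%jaw,"F",np.round(s["ft_force"],1),"w %.1f mm"%(s["grip_width"]*87),"q",np.round(s["joint_positions"],2))
    # turn (world rotvec deg) to make x down and jaw at target yaw modulo 180
    for base in(YAW,YAW+90):
        a=base+180*np.round((jaw-base)/180);z=np.array([np.cos(np.radians(a)),np.sin(np.radians(a)),0]);x=np.array([0,0,-1.])
        G=np.c_[x,np.cross(z,x),z];print("  jaw->%.1f turn"%a,np.round(np.degrees(Ro.from_matrix(G@R.T).as_rotvec()),2))
    if target is not None: print("  go cm",np.round((np.array(target)-s["position"])*100,2))
E
python3 -c "
from h import *
info([.3832,-.2533,.12])"
```

```text
t 0.30 tcp [ 212.2 -614.2  222.2] approach [-0.     0.001 -1.   ] jaw deg -70.93 F [ 0.1  0.8 -0.3] w 87.1 mm q [ 1.25  0.32 -0.07  1.45  0.02  1.37 -0.06]
  jaw->-8.4 turn [-2.000e-02 -3.000e-02  6.253e+01]
  jaw->-98.4 turn [-3.000e-02 -1.000e-02 -2.747e+01]
  go cm [ 17.1   36.09 -10.22]
```

```bash
python3 -m handwheel '[{"xyz":[1.7,3.6,0],"angular":[0,0,6.8]},{"xyz":[1.7,3.6,0],"angular":[0,0,6.8]},{"xyz":[1.7,3.6,0],"angular":[0,0,6.8]},{"xyz":[1.7,3.6,0],"angular":[0,0,6.8]},{"xyz":[1.7,3.6,0],"angular":[0,0,6.8]}]' 8.7 25
python3 -c "
from h import *
info([.3832,-.2533,.12])"
```

```text
time: 0.72
position: [0.2903, -0.4358, 0.2186]
tool_rot: [0.496, 1.516, -0.504]
ft_force: [1.6, -0.0, -0.8]
grip_width: 0.998
t 0.72 tcp [ 290.3 -435.8  218.6] approach [-0.005 -0.003 -1.   ] jaw deg -36.57 F [ 1.6 -0.  -0.8] w 86.8 mm q [ 1.15  0.06 -0.23  1.76  0.02  1.32  0.28]
  jaw->-8.4 turn [ 0.25 -0.21 28.17]
  jaw->-98.4 turn [ 3.000e-02 -3.400e-01 -6.183e+01]
  go cm [ 9.29 18.25 -9.86]
```

```bash
python3 -m handwheel '[{"xyz":[1.9,3.7,-1.5],"angular":[0,0,5.6]},{"xyz":[1.9,3.7,-1.5],"angular":[0,0,5.6]},{"xyz":[1.9,3.7,-1.5],"angular":[0,0,5.6]},{"xyz":[1.9,3.7,-1.5],"angular":[0,0,5.6]},{"xyz":[1.8,3.6,-1.5],"angular":[0,0,5.6]}]'
python3 -c "
from h import *
info([.3832,-.2533,.10])"
```

```text
time: 1.13
position: [0.3807, -0.2601, 0.152]
tool_rot: [0.087, 1.561, -0.108]
ft_force: [1.0, 0.0, 0.4]
grip_width: 1.001
t 1.13 tcp [ 380.7 -260.1  152. ] approach [ 0.007 -0.013 -1.   ] jaw deg -7.12 F [1.  0.  0.4] w 87.1 mm q [ 0.97 -0.03 -0.43  1.99 -0.    1.16  0.42]
  jaw->-8.4 turn [ 0.77  0.37 -1.27]
  jaw->81.6 turn [ 0.31  0.89 88.72]
  go cm [ 0.25  0.68 -5.2 ]
```

```bash
python3 -m handwheel '[{"xyz":[0,0,-3],"angular":[0,0,0]},{"xyz":[0,0,-2],"angular":[0,0,0]},{"xyz":[0,0,0],"angular":[0,0,0]}]'
python3 - <<'E'
from h import *
info([.3832,-.2533,.004])
d=get_image("top");crop(d,330,220,480,320,5,"e1.png")
d=get_image("scene");crop(d,300,240,450,370,5,"e2.png")
E
```

```text
time: 1.38
position: [0.385, -0.2491, 0.0999]
tool_rot: [0.071, 1.56, -0.089]
ft_force: [-0.4, 1.5, 0.9]
grip_width: 1.003
t 1.38 tcp [ 385.  -249.1   99.9] approach [ 0.008 -0.012 -1.   ] jaw deg -5.86 F [-0.4  1.5  0.9] w 87.2 mm q [ 0.96  0.03 -0.45  2.05  0.02  1.05  0.4 ]
  jaw->-8.4 turn [ 0.7   0.47 -2.54]
  jaw->81.6 turn [ 0.18  0.91 87.46]
  go cm [-0.18 -0.42 -9.59]
```

View pics/e2.png

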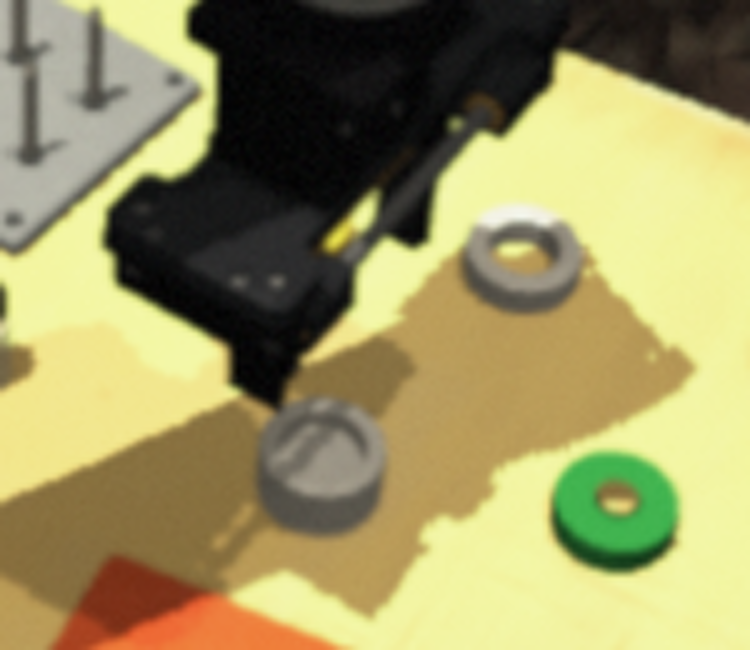

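View pics/e1.png

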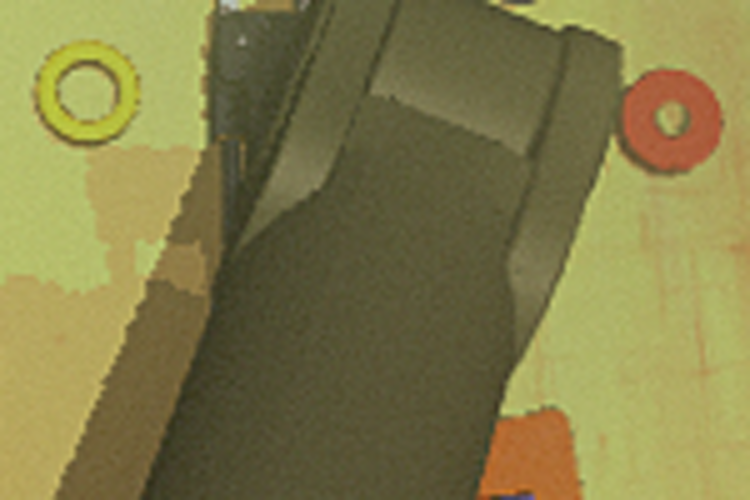

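The scene crop shows the open fingers above the body (about (364,333) full-frame), which hasn't moved. The arm hides it in the top view. I'll correct the pose, then descend.

```bash
python3 -m handwheel '[{"xyz":[-0.2,-0.4,-2],"angular":[0.7,0.5,-2.5]},{"xyz":[0,0,-2],"angular":[0,0,0]},{"xyz":[0,0,-1],"angular":[0,0,0]},{"xyz":[0,0,0],"angular":[0,0,0]}]'
python3 - <<'E'
from h import *
info([.3832,-.2533,.004])
E
```

```text
time: 1.82
position: [0.3875, -0.2622, 0.0584]
tool_rot: [0.115, 1.555, -0.131]
ft_force: [-0.3, 0.5, -0.2]
grip_width: 1.0
t 1.82 tcp [ 387.5 -262.2   58.4] approach [ 0.011 -0.011 -1.   ] jaw deg -9.00 F [-0.3  0.5 -0.2] w 87.0 mm q [ 0.96  0.1  -0.44  2.07  0.06  0.96  0.33]
  jaw->-8.4 turn [0.65 0.65 0.6 ]
  jaw->-98.4 turn [  1.02   0.   -89.4 ]
  go cm [-0.43  0.89 -5.44]
```

```bash
python3 -m handwheel '[{"xyz":[0,0,0],"angular":[0,0,0]},{"xyz":[0,0,0],"angular":[0,0,0]}]'
python3 - <<'E'
from h import *
info([.3832,-.2533,.004])
E
python3 -m handwheel '[{"xyz":[-0.4,0.9,0],"angular":[0.6,0.6,0.6]},{"xyz":[0,0,0],"angular":[0,0,0]},{"xyz":[0,0,0],"angular":[0,0,0]}]'
python3 - <<'E'
from h import *
info([.3832,-.2533,.004])
E
```

```text
time: 1.98
position: [0.3882, -0.264, 0.0605]
tool_rot: [0.115, 1.553, -0.134]
ft_force: [0.2, -0.0, 0.3]
grip_width: 1.0
t 1.98 tcp [ 388.2 -264.    60.5] approach [ 0.013 -0.013 -1.   ] jaw deg -9.11 F [ 0.2 -0.   0.3] w 87.0 mm q [ 0.96  0.1  -0.43  2.07  0.06  0.96  0.33]
  jaw->-8.4 turn [0.73 0.76 0.71]
  jaw->-98.4 turn [ 1.170e+00  2.000e-02 -8.928e+01]
  go cm [-0.5   1.07 -5.65]
time: 2.23
position: [0.3854, -0.2556, 0.0635]
tool_rot: [0.113, 1.562, -0.119]
ft_force: [-0.6, 0.1, -0.1]
grip_width: 0.999
t 2.23 tcp [ 385.4 -255.6   63.5] approach [ 0.005 -0.004 -1.   ] jaw deg -8.49 F [-0.6  0.1 -0.1] w 86.9 mm q [ 0.95  0.09 -0.44  2.07  0.05  0.98  0.34]
  jaw->-8.4 turn [0.25 0.3  0.09]
  jaw->-98.4 turn [ 4.400e-01  4.000e-02 -8.991e+01]
  go cm [-0.22  0.23 -5.95]
```

```bash
python3 -m handwheel '[{"xyz":[-0.2,0.2,-1.5],"angular":[0.2,0.3,0]},{"xyz":[0,0,-1.5],"angular":[0,0,0]},{"xyz":[0,0,0],"angular":[0,0,0]}]'
python3 - <<'E'
from h import *
info([.3832,-.2533,.004])
E
```

```text
time: 2.48
position: [0.3852, -0.2545, 0.0355]
tool_rot: [0.112, 1.563, -0.119]
ft_force: [-0.5, 0.4, -0.8]
grip_width: 1.001
t 2.48 tcp [ 385.2 -254.5   35.5] approach [ 0.004 -0.005 -1.   ] jaw deg -8.44 F [-0.5  0.4 -0.8] w 87.1 mm q [ 0.95  0.13 -0.44  2.1   0.07  0.92  0.32]
  jaw->-8.4 turn [0.29 0.24 0.04]
  jaw->-98.4 turn [ 4.100e-01 -4.000e-02 -8.996e+01]
  go cm [-0.2   0.12 -3.15]
```

```bash
python3 -m handwheel '[{"xyz":[-0.3,0.2,-1.5],"angular":[0.3,0.3,0]},{"xyz":[-0.1,0,-1.3],"angular":[0,0,0]},{"xyz":[0,0,0],"angular":[0,0,0]}]'
python3 - <<'E'
from h import *
info([.3832,-.2533,.004])
E
```

```text
time: 2.73
position: [0.3825, -0.253, 0.009]
tool_rot: [0.114, 1.567, -0.116]
ft_force: [0.0, 1.0, 0.1]
grip_width: 1.002
t 2.73 tcp [ 382.5 -253.     9. ] approach [ 0.001 -0.002 -1.   ] jaw deg -8.39 F [0.  1.  0.1] w 87.2 mm q [ 0.94  0.17 -0.44  2.12  0.1   0.87  0.3 ]
  jaw->-8.4 turn [ 0.1   0.06 -0.01]
  jaw->81.6 turn [3.000e-02 1.200e-01 8.999e+01]
  go cm [ 0.07 -0.03 -0.5 ]
```

```bash
python3 -m handwheel '[{"xyz":[0,0,-0.4],"angular":[0,0,0]},{"xyz":[0,0,0],"angular":[0,0,0]}]'
python3 -m handwheel '[{"xyz":[0,0,0],"angular":[0,0,0]},{"xyz":[0,0,0],"angular":[0,0,0]},{"xyz":[0,0,0],"angular":[0,0,0]},{"xyz":[0,0,0],"angular":[0,0,0]},{"xyz":[0,0,0],"angular":[0,0,0]}]' 4.5 25
python3 - <<'E'
from h import *
info([.3832,-.2533,.004])
E
```

```text
time: 2.9
position: [0.3831, -0.2533, 0.0061]
tool_rot: [0.113, 1.566, -0.116]
ft_force: [0.6, -0.5, 0.3]
grip_width: 0.998
time: 3.32
position: [0.3853, -0.2546, 0.0092]
tool_rot: [0.111, 1.562, -0.119]
ft_force: [-0.0, -0.1, 0.7]
grip_width: 0.706
t 3.32 tcp [ 385.3 -254.6    9.2] approach [ 0.006 -0.005 -1.   ] jaw deg -8.37 F [-0.  -0.1  0.7] w 61.4 mm q [ 0.94  0.17 -0.44  2.12  0.1   0.86  0.3 ]
  jaw->-8.4 turn [ 0.32  0.32 -0.03]
  jaw->81.6 turn [-0.    0.5  89.97]
  go cm [-0.21  0.13 -0.52]
```

```bash
python3 -m handwheel '[{"xyz":[-0.2,0.1,-0.4],"angular":[0.3,0.3,0]},{"xyz":[-0.05,0.03,-0.06],"angular":[0.06,0.06,0]},{"xyz":[-0.05,0.03,-0.06],"angular":[0.06,0.06,0]},{"xyz":[-0.05,0.03,-0.06],"angular":[0.06,0.06,0]},{"xyz":[-0.05,0.03,-0.06],"angular":[0.06,0.06,0]}]'
python3 - <<'E'
from h import *
info([.3832,-.2533,.004])
E
```

```text
time: 3.73
position: [0.3829, -0.2535, 0.0048]
tool_rot: [0.116, 1.57, -0.113]
ft_force: [-1.8, 1.5, 6.3]
grip_width: 0.571
t 3.73 tcp [ 382.9 -253.5    4.8] approach [-0.002  0.002 -1.   ] jaw deg -8.38 F [-1.8  1.5  6.3] w 49.7 mm q [ 0.94  0.18 -0.44  2.12  0.1   0.86  0.3 ]
  jaw->-8.4 turn [-0.13 -0.11 -0.02]
  jaw->81.6 turn [-1.000e-02 -1.800e-01  8.998e+01]
  go cm [ 0.03  0.02 -0.08]
```

```bash
python3 -m handwheel '[{"xyz":[0,0,2],"angular":[0,0,0]},{"xyz":[0,0,3],"angular":[0,0,0]},{"xyz":[0,0,3],"angular":[0,0,0]},{"xyz":[1,2,2],"angular":[0,0,0]},{"xyz":[1,2,0],"angular":[0,0,0]}]'
python3 - <<'E'
from h import *
info([.4938,-.0486,.11])
d=get_image("scene");crop(d,280,200,430,320,5,"f1.png")
E
```

```text
time: 4.15
position: [0.398, -0.2141, 0.1057]
tool_rot: [0.127, 1.577, -0.116]
ft_force: [0.8, -0.5, -0.8]
grip_width: 0.566
t 4.15 tcp [ 398.  -214.1  105.7] approach [-0.009  0.008 -1.   ] jaw deg -8.84 F [ 0.8 -0.5 -0.8] w 49.2 mm q [ 0.92  0.03 -0.48  2.04  0.01  1.09  0.28]
  jaw->-8.4 turn [-0.44 -0.5   0.44]
  jaw->-98.4 turn [-7.400e-01 -5.000e-02 -8.956e+01]
  go cm [ 9.58 16.55  0.43]
```

View pics/f1.png

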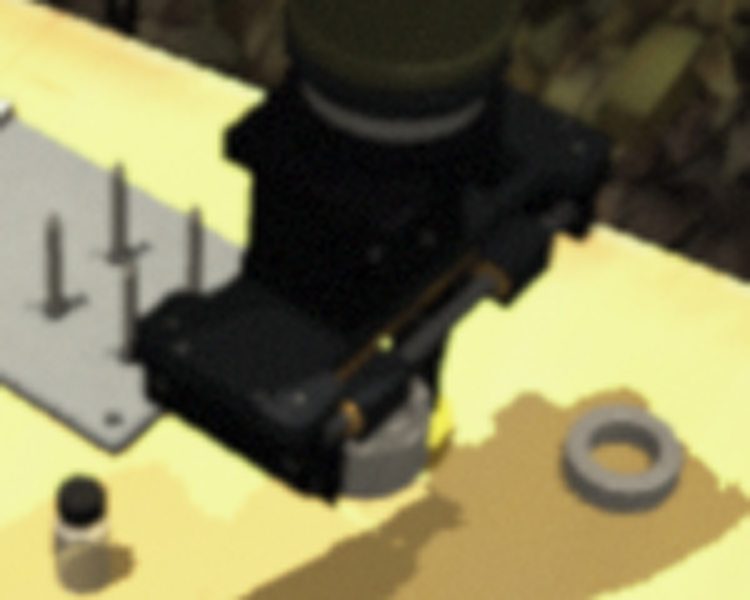

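The body is held, visible under the near finger at about (355,288) full-frame. I'm carrying on to the nest.

```bash
python3 -m handwheel '[{"xyz":[2.0,3.4,0.3],"angular":[-0.4,-0.5,0.4]},{"xyz":[2.0,3.4,0.2],"angular":[0,0,0]},{"xyz":[2.0,3.4,0],"angular":[0,0,0]},{"xyz":[1.8,3.2,0],"angular":[0,0,0]},{"xyz":[0.5,0.8,0],"angular":[0,0,0]}]'
python3 - <<'E'
from h import *
info([.4938,-.0486,.11])
E
```

```text
time: 4.62
position: [0.481, -0.0661, 0.1089]
tool_rot: [0.118, 1.568, -0.115]
ft_force: [0.1, 0.4, -1.3]
grip_width: 0.569
t 4.62 tcp [481.  -66.1 108.9] approach [ 0.     0.002 -1.   ] jaw deg -8.53 F [ 0.1  0.4 -1.3] w 49.5 mm q [ 0.71  0.1  -0.66  1.97  0.07  1.09 -0.12]
  jaw->-8.4 turn [-0.11  0.01  0.13]
  jaw->-98.4 turn [-7.000e-02  9.000e-02 -8.987e+01]
  go cm [1.28 1.75 0.11]
```

```bash
python3 -m handwheel '[{"xyz":[1.2,1.6,0],"angular":[0,0,0]},{"xyz":[0.2,0.2,0],"angular":[0,0,0]},{"xyz":[0,0,-0.05],"angular":[0,0,0]},{"xyz":[0,0,-0.05],"angular":[0,0,0]}]'
python3 - <<'E'
from h import *
info([.4938,-.0486,.11])
E
```

```text
time: 4.95
position: [0.4952, -0.0417, 0.1058]
tool_rot: [0.113, 1.571, -0.105]
ft_force: [0.2, 0.3, -1.1]
grip_width: 0.565
t 4.95 tcp [495.2 -41.7 105.8] approach [-0.003  0.005 -1.   ] jaw deg -7.97 F [ 0.2  0.3 -1.1] w 49.2 mm q [ 0.67  0.14 -0.68  1.94  0.09  1.09 -0.18]
  jaw->-8.4 turn [-0.3  -0.17 -0.43]
  jaw->81.6 turn [-0.1  -0.37 89.57]
  go cm [-0.14 -0.69  0.42]
```

```bash
python3 -m handwheel '[{"xyz":[-0.15,-0.6,0.2],"angular":[-0.3,-0.2,-0.4]},{"xyz":[0,0,0],"angular":[0,0,0]},{"xyz":[0,0,0],"angular":[0,0,0]}]'
python3 - <<'E'
from h import *
info([.4938,-.0486,.11])
d=get_image("scene");crop(d,260,190,380,290,6,"g1.png")
d=get_image("top");crop(d,250,190,370,290,6,"g2.png")
E
```

```text
time: 5.2
position: [0.4915, -0.0509, 0.1067]
tool_rot: [0.117, 1.57, -0.119]
ft_force: [0.2, 1.0, -0.6]
grip_width: 0.567
t 5.20 tcp [491.5 -50.9 106.7] approach [-0.002 -0.001 -1.   ] jaw deg -8.60 F [ 0.2  1.  -0.6] w 49.3 mm q [ 0.68  0.13 -0.67  1.95  0.09  1.09 -0.18]
  jaw->-8.4 turn [ 0.07 -0.13  0.2 ]
  jaw->-98.4 turn [-5.00e-02 -1.60e-01 -8.98e+01]
  go cm [0.23 0.23 0.33]
```

View pics/g1.png

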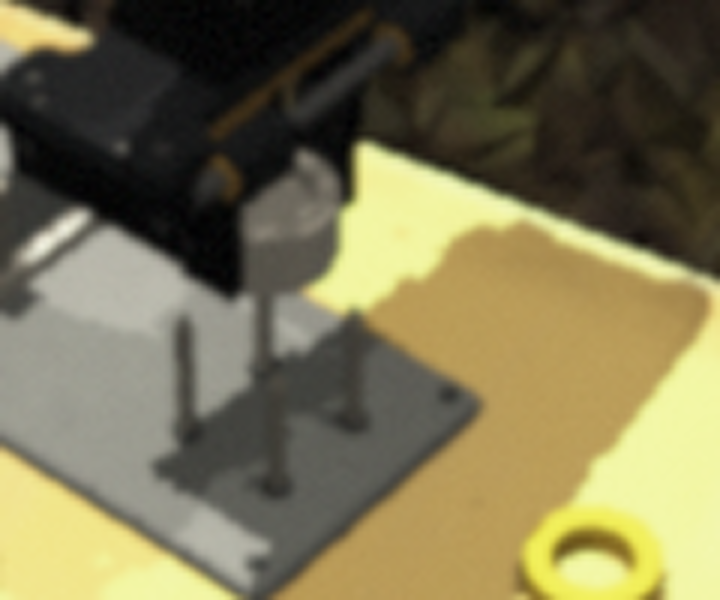

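View pics/g2.png

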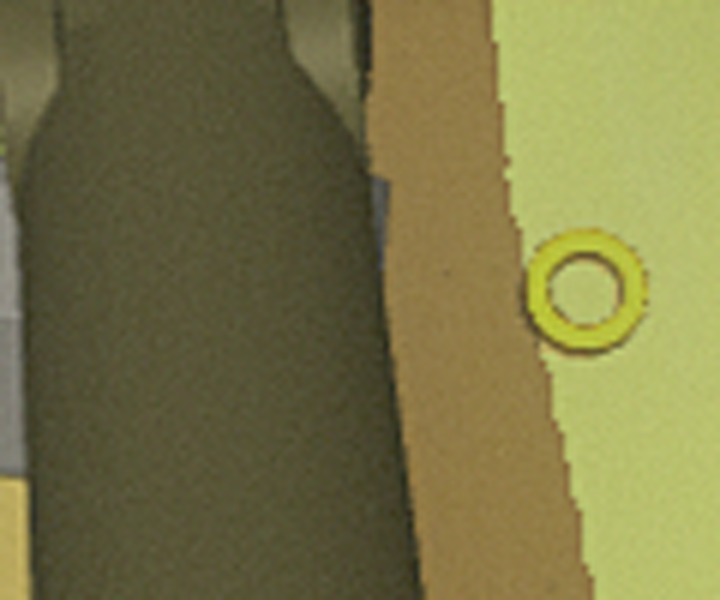

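Run:
```python
from h import *
S=get_image("scene");s=get_state();p=s["position"];print(p)
a=np.linspace(0,2*np.pi,181)
im=cv2.resize(S["pixels"][190:290,260:380],None,fx=6,fy=6,interpolation=cv2.INTER_CUBIC)
for h,col in((-.0048,(0,0,255)),(.0232,(0,255,0))):
    P=np.c_[p[0]+.025*np.cos(a),p[1]+.025*np.sin(a),np.full(181,p[2]+h)]
    q=(proj(S,P)-[260,190]+.5)*6-.5
    cv2.polylines(im,[np.round(q).astype(np.int32)],True,col,1)
for h in(.012,.072):
  for sx,sy in((1,1),(1,-1),(-1,1),(-1,-1)):
    v=.0305/2**.5*np.array([sx,sy]);c,s_=np.cos(np.radians(-8.4)),np.sin(np.radians(-8.4))
    P=[.4938+c*v[0]-s_*v[1],-.0486+s_*v[0]+c*v[1],h]
    q=(proj(S,P)[0]-[260,190]+.5)*6-.5;cv2.circle(im,tuple(int(t) for t in q),3,(255,0,255),-1)
cv2.imwrite("pics/g3.png",im)
```

```text
[ 0.49194003 -0.05052838  0.10686904]
```

View pics/g3.png

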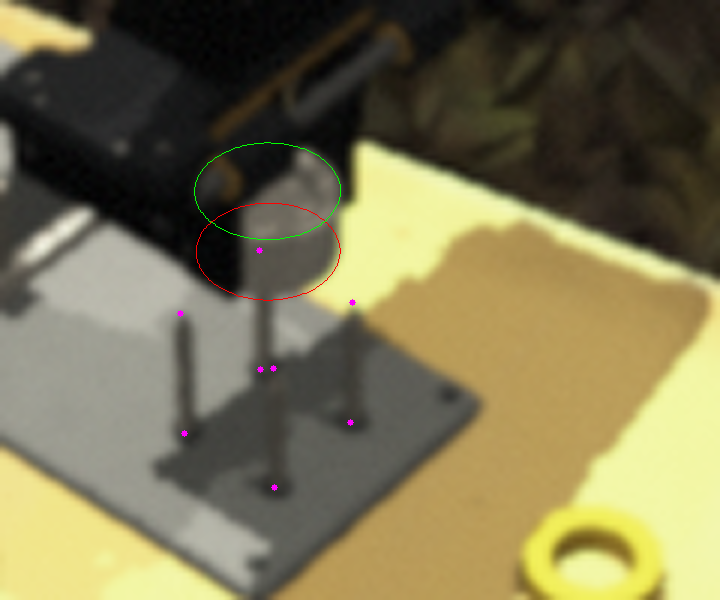

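Overlay: the held body agrees with the TCP-based circle to within 1 px, and the post points sit about 0.7 px left of the posts. So I'll aim at roughly (0.4935,-0.0495).

```bash
python3 -m handwheel '[{"xyz":[0.15,0.1,-0.8],"angular":[0,-0.1,0.2]},{"xyz":[0,0,-0.8],"angular":[0,0,0]},{"xyz":[0,0,-0.5],"angular":[0,0,0]},{"xyz":[0,0,0],"angular":[0,0,0]}]'
python3 - <<'E'
from h import *
info([.4935,-.0495,.075])
E
```

```text
time: 5.68
position: [0.4936, -0.0501, 0.084]
tool_rot: [0.114, 1.567, -0.117]
ft_force: [-1.1, 0.4, -0.9]
grip_width: 0.569
t 5.68 tcp [493.6 -50.1  84. ] approach [ 0.001 -0.002 -1.   ] jaw deg -8.42 F [-1.1  0.4 -0.9] w 49.5 mm q [ 0.67  0.16 -0.67  1.97  0.12  1.04 -0.2 ]
  jaw->-8.4 turn [0.1  0.06 0.02]
  jaw->-98.4 turn [ 1.200e-01 -3.000e-02 -8.998e+01]
  go cm [-0.01  0.06 -0.9 ]
```

```bash
python3 -m handwheel '[{"xyz":[0,0.05,-0.6],"angular":[0.1,0.1,0]},{"xyz":[0,0,-0.6],"angular":[0,0,0]},{"xyz":[0,0,0],"angular":[0,0,0]}]'
python3 - <<'E'
from h import *
info([.4935,-.0495,.0168])
E
```

```text
time: 5.93
position: [0.493, -0.0492, 0.0699]
tool_rot: [0.116, 1.57, -0.114]
ft_force: [0.2, -0.3, -0.6]
grip_width: 0.569
t 5.93 tcp [493.  -49.2  69.9] approach [-0.002  0.001 -1.   ] jaw deg -8.39 F [ 0.2 -0.3 -0.6] w 49.5 mm q [ 0.67  0.19 -0.67  1.98  0.13  1.02 -0.21]
  jaw->-8.4 turn [-0.06 -0.13 -0.01]
  jaw->81.6 turn [ 6.000e-02 -1.500e-01  8.999e+01]
  go cm [ 0.05 -0.03 -5.31]
```

```bash
python3 -m handwheel '[{"xyz":[0.05,-0.03,-0.8],"angular":[-0.06,-0.1,0]},{"xyz":[0,0,-0.8],"angular":[0,0,0]},{"xyz":[0,0,-0.8],"angular":[0,0,0]},{"xyz":[0,0,0],"angular":[0,0,0]}]'
python3 - <<'E'
from h import *
info([.4935,-.0495,.0168])
E
```

```text
time: 6.27
position: [0.4935, -0.0495, 0.0433]
tool_rot: [0.115, 1.568, -0.115]
ft_force: [0.1, 0.1, -1.7]
grip_width: 0.566
t 6.27 tcp [493.5 -49.5  43.3] approach [-0.  0. -1.] jaw deg -8.38 F [ 0.1  0.1 -1.7] w 49.2 mm q [ 0.65  0.23 -0.66  2.    0.17  0.97 -0.23]
  jaw->-8.4 turn [-0.   -0.03 -0.02]
  jaw->81.6 turn [ 2.000e-02 -2.000e-02  8.998e+01]
  go cm [-0.   -0.   -2.65]
```

```bash
python3 -m handwheel '[{"xyz":[0,0,-0.8],"angular":[0,0,0]},{"xyz":[0,0,-0.7],"angular":[0,0,0]},{"xyz":[0,0,-0.5],"angular":[0,0,0]},{"xyz":[0,0,0],"angular":[0,0,0]}]'
python3 - <<'E'
from h import *
info([.4935,-.0495,.0168])
E
```

```text
time: 6.6
position: [0.4932, -0.0493, 0.0206]
tool_rot: [0.115, 1.569, -0.115]
ft_force: [-0.2, 0.2, -0.5]
grip_width: 0.567
t 6.60 tcp [493.2 -49.3  20.6] approach [-0.001  0.    -1.   ] jaw deg -8.38 F [-0.2  0.2 -0.5] w 49.3 mm q [ 0.64  0.26 -0.65  2.02  0.2   0.92 -0.26]
  jaw->-8.4 turn [-0.02 -0.07 -0.02]
  jaw->81.6 turn [ 4.000e-02 -7.000e-02  8.998e+01]
  go cm [ 0.03 -0.02 -0.38]
```

```bash
python3 -m handwheel '[{"xyz":[0,0,-0.25],"angular":[0,0,0]},{"xyz":[0,0,-0.1],"angular":[0,0,0]},{"xyz":[0,0,-0.1],"angular":[0,0,0]}]'
python3 -m handwheel '[{"xyz":[0,0,-0.1],"angular":[0,0,0]},{"xyz":[0,0,-0.1],"angular":[0,0,0]}]'
python3 - <<'E'
from h import *
info([.4935,-.0495,.0168])
E
```

```text
time: 6.85
position: [0.4932, -0.0493, 0.0167]
tool_rot: [0.115, 1.57, -0.115]
ft_force: [-7.4, 0.3, 17.6]
grip_width: 0.564
time: 7.02
position: [0.4932, -0.0493, 0.0168]
tool_rot: [0.113, 1.571, -0.116]
ft_force: [-3.9, -0.1, 6.8]
grip_width: 0.565
t 7.02 tcp [493.2 -49.3  16.8] approach [-0.004 -0.002 -1.   ] jaw deg -8.39 F [-3.9 -0.1  6.8] w 49.1 mm q [ 0.63  0.27 -0.65  2.02  0.21  0.92 -0.27]
  jaw->-8.4 turn [ 0.09 -0.21 -0.01]
  jaw->81.6 turn [ 0.24 -0.09 89.99]
  go cm [ 0.03 -0.02 -0.  ]
```

Seated: contact at TCP z = 16.8 mm, as predicted. Releasing.

```bash
python3 -m handwheel '[{"xyz":[0,0,-0.03],"angular":[0,0,0]},{"xyz":[0,0,0],"angular":[0,0,0]},{"xyz":[0,0,0],"angular":[0,0,0]},{"xyz":[0,0,0],"angular":[0,0,0]}]' 7
python3 - <<'E'
from h import *
info([.4935,-.0495,.11])
E
```

```text
time: 7.35
position: [0.4949, -0.0495, 0.0181]
tool_rot: [0.113, 1.567, -0.117]
ft_force: [0.3, -0.3, 0.5]
grip_width: 0.769
t 7.35 tcp [494.9 -49.5  18.1] approach [ 0.    -0.003 -1.   ] jaw deg -8.38 F [ 0.3 -0.3  0.5] w 66.9 mm q [ 0.63  0.27 -0.65  2.02  0.21  0.92 -0.27]
  jaw->-8.4 turn [ 0.16  0.   -0.02]
  jaw->81.6 turn [ 0.12  0.12 89.98]
  go cm [-0.14 -0.    9.19]
```

```bash
python3 -m handwheel '[{"xyz":[-0.1,0,1.5],"angular":[0.1,0,0]},{"xyz":[0,0,3],"angular":[0,0,0]},{"xyz":[0,0,3.5],"angular":[0,0,0]},{"xyz":[0.2,-1.5,2],"angular":[0,0,0]},{"xyz":[0.5,-4,0],"angular":[0,0,0]}]' 8
python3 -m handwheel '[{"xyz":[0.7,-4.1,0],"angular":[0,0,0]},{"xyz":[0.7,-4.1,0],"angular":[0,0,0]},{"xyz":[0.7,-4,0],"angular":[0,0,0]},{"xyz":[0.5,-2.5,0],"angular":[0,0,0]},{"xyz":[0,0,0],"angular":[0,0,0]}]'
python3 - <<'E'
from h import *
info([.5289,-.273,.05])
d=get_image("scene");crop(d,220,190,340,290,6,"h1.png")
E
```

```text
time: 7.77
position: [0.4988, -0.0959, 0.1207]
tool_rot: [0.107, 1.573, -0.1]
ft_force: [1.5, 0.5, 0.1]
grip_width: 0.912
time: 8.18
position: [0.5268, -0.2583, 0.1247]
tool_rot: [0.103, 1.563, -0.112]
ft_force: [0.1, -0.6, 0.6]
grip_width: 0.916
t 8.18 tcp [ 526.8 -258.3  124.7] approach [ 0.005 -0.006 -1.   ] jaw deg -7.84 F [ 0.1 -0.6  0.6] w 79.7 mm q [ 0.86  0.29 -0.53  1.73  0.16  1.16  0.15]
  jaw->-8.4 turn [ 0.33  0.26 -0.56]
  jaw->81.6 turn [6.000e-02 4.600e-01 8.944e+01]
  go cm [ 0.21 -1.47 -7.47]
```

View pics/h1.png

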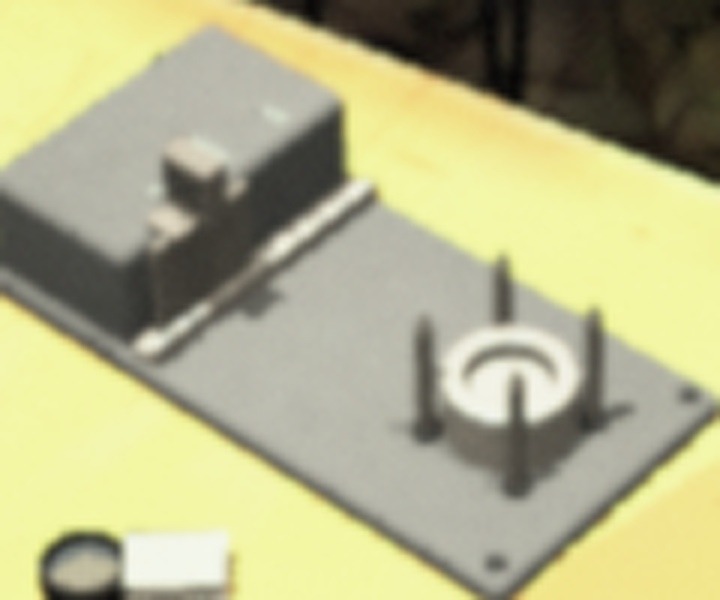

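The body sits flat between the four posts (full-frame about (305,253)). On to the ring.

```bash
python3 -m handwheel '[{"xyz":[0.2,-1.2,-2],"angular":[0.3,0.3,-0.5]},{"xyz":[0,0,-2.5],"angular":[0,0,0]},{"xyz":[0,0,-1.5],"angular":[0,0,0]},{"xyz":[0,0,0],"angular":[0,0,0]}]'
python3 - <<'E'
from h import *
info([.5289,-.273,.004])
E
```

```text
time: 8.57
position: [0.5303, -0.2642, 0.0638]
tool_rot: [0.114, 1.566, -0.109]
ft_force: [-0.7, -0.3, 0.2]
grip_width: 0.922
t 8.57 tcp [ 530.3 -264.2   63.8] approach [ 0.002  0.003 -1.   ] jaw deg -8.16 F [-0.7 -0.3  0.2] w 80.2 mm q [ 0.85  0.37 -0.51  1.76  0.2   1.06  0.12]
  jaw->-8.4 turn [-0.17  0.11 -0.24]
  jaw->81.6 turn [-2.200e-01 -5.000e-02  8.976e+01]
  go cm [-0.14 -0.88 -5.98]
```

```bash
python3 -m handwheel '[{"xyz":[-0.1,-0.8,-0.5],"angular":[-0.2,0.1,-0.2]},{"xyz":[0,0,-1.2],"angular":[0,0,0]},{"xyz":[0,0,-1],"angular":[0,0,0]},{"xyz":[0,0,0],"angular":[0,0,0]}]'
python3 - <<'E'
from h import *
info([.5289,-.273,.004])
E
```

```text
time: 8.9
position: [0.5306, -0.2691, 0.0365]
tool_rot: [0.111, 1.566, -0.111]
ft_force: [-0.9, -0.0, 0.2]
grip_width: 0.919
t 8.90 tcp [ 530.6 -269.1   36.5] approach [ 0.002 -0.    -1.   ] jaw deg -8.09 F [-0.9 -0.   0.2] w 79.9 mm q [ 0.84  0.41 -0.5   1.78  0.23  1.01  0.11]
  jaw->-8.4 turn [ 0.02  0.1  -0.31]
  jaw->81.6 turn [-6.000e-02  9.000e-02  8.969e+01]
  go cm [-0.17 -0.39 -3.25]
```

```bash
python3 -m handwheel '[{"xyz":[-0.2,-0.5,-0.8],"angular":[0,0.1,-0.3]},{"xyz":[0,0,-1.2],"angular":[0,0,0]},{"xyz":[0,0,-0.9],"angular":[0,0,0]},{"xyz":[0,0,0],"angular":[0,0,0]}]'
python3 - <<'E'
from h import *
info([.5289,-.273,.004])
E
```

```text
time: 9.23
position: [0.5293, -0.2744, 0.0058]
tool_rot: [0.114, 1.566, -0.116]
ft_force: [-0.6, 0.1, 0.1]
grip_width: 0.92
t 9.23 tcp [ 529.3 -274.4    5.8] approach [ 0.002 -0.001 -1.   ] jaw deg -8.39 F [-0.6  0.1  0.1] w 80.0 mm q [ 0.83  0.45 -0.48  1.79  0.25  0.96  0.1 ]
  jaw->-8.4 turn [ 0.08  0.1  -0.01]
  jaw->81.6 turn [-2.000e-02  1.400e-01  8.999e+01]
  go cm [-0.04  0.14 -0.18]
```

```bash
python3 -m handwheel '[{"xyz":[-0.05,0.15,-0.15],"angular":[0.1,0.1,0]},{"xyz":[-0.04,0.02,-0.05],"angular":[0.03,0.05,0]},{"xyz":[-0.04,0.02,-0.05],"angular":[0.03,0.05,0]},{"xyz":[-0.04,0.02,-0.05],"angular":[0.03,0.05,0]}]' 4.5 25
python3 - <<'E'
from h import *
info([.5289,-.273,.004])
E
```

```text
time: 9.57
position: [0.5275, -0.2718, 0.002]
tool_rot: [0.117, 1.571, -0.113]
ft_force: [-0.7, -0.6, 0.4]
grip_width: 0.698
t 9.57 tcp [ 527.5 -271.8    2. ] approach [-0.003  0.003 -1.   ] jaw deg -8.39 F [-0.7 -0.6  0.4] w 60.7 mm q [ 0.83  0.45 -0.48  1.8   0.25  0.96  0.1 ]
  jaw->-8.4 turn [-0.17 -0.2  -0.01]
  jaw->81.6 turn [ 2.000e-02 -2.900e-01  8.999e+01]
  go cm [ 0.14 -0.12  0.2 ]
```

```bash
python3 -m handwheel '[{"xyz":[0.1,-0.1,0.1],"angular":[-0.2,-0.2,0]},{"xyz":[-0.02,0,-0.03],"angular":[0,0,0]},{"xyz":[-0.02,0,-0.03],"angular":[0,0,0]},{"xyz":[-0.02,0,-0.03],"angular":[0,0,0]},{"xyz":[-0.02,0,-0.03],"angular":[0,0,0]}]'
python3 - <<'E'
from h import *
info([.5289,-.273,.004])
E
```

```text
time: 9.98
position: [0.5289, -0.2732, 0.0034]
tool_rot: [0.113, 1.565, -0.116]
ft_force: [-0.2, 0.0, 1.8]
grip_width: 0.569
t 9.98 tcp [ 528.9 -273.2    3.4] approach [ 0.003 -0.002 -1.   ] jaw deg -8.37 F [-0.2  0.   1.8] w 49.5 mm q [ 0.83  0.45 -0.48  1.8   0.25  0.95  0.1 ]
  jaw->-8.4 turn [ 0.13  0.17 -0.03]
  jaw->81.6 turn [-3.000e-02  2.300e-01  8.997e+01]
  go cm [-0.    0.02  0.06]
```

```bash
python3 -m handwheel '[{"xyz":[0,0,0],"angular":[0,0,0]},{"xyz":[0,0,2],"angular":[0,0,0]},{"xyz":[0,0,3.5],"angular":[0,0,0]},{"xyz":[0,1,3.5],"angular":[0,0,0]},{"xyz":[-0.5,3.5,1],"angular":[0,0,0]}]'
python3 -m handwheel '[{"xyz":[-0.6,4,0],"angular":[0,0,0]},{"xyz":[-0.6,4,0],"angular":[0,0,0]},{"xyz":[-0.6,4,0],"angular":[0,0,0]},{"xyz":[-0.5,3,0],"angular":[0,0,0]},{"xyz":[0,0,0],"angular":[0,0,0]}]'
python3 - <<'E'
from h import *
info([.4933,-.0493,.10])
E
```

```text
time: 10.4
position: [0.5187, -0.2337, 0.1013]
tool_rot: [0.123, 1.573, -0.123]
ft_force: [2.1, -0.6, 0.1]
grip_width: 0.566
time: 10.82
position: [0.496, -0.0741, 0.1067]
tool_rot: [0.12, 1.564, -0.124]
ft_force: [0.1, 0.3, -0.6]
grip_width: 0.567
t 10.82 tcp [496.  -74.1 106.7] approach [ 0.003 -0.003 -1.   ] jaw deg -8.89 F [ 0.1  0.3 -0.6] w 49.3 mm q [ 0.71  0.14 -0.65  1.94  0.1   1.09 -0.14]
  jaw->-8.4 turn [0.15 0.18 0.49]
  jaw->-98.4 turn [ 2.600e-01  3.000e-02 -8.951e+01]
  go cm [-0.27  2.48 -0.67]
```

```bash
python3 -m handwheel '[{"xyz":[-0.2,2.0,0],"angular":[0.15,0.2,0.4]},{"xyz":[0,0,0],"angular":[0,0,0]},{"xyz":[0,0,0],"angular":[0,0,0]}]'
python3 - <<'E'
from h import *
info([.4933,-.0493,.10])
E
```

```text
time: 11.07
position: [0.4934, -0.0511, 0.1071]
tool_rot: [0.11, 1.567, -0.113]
ft_force: [0.0, -0.7, -0.5]
grip_width: 0.57
t 11.07 tcp [493.4 -51.1 107.1] approach [ 0.    -0.002 -1.   ] jaw deg -8.12 F [ 0.  -0.7 -0.5] w 49.6 mm q [ 0.68  0.13 -0.67  1.95  0.09  1.09 -0.17]
  jaw->-8.4 turn [ 0.11  0.02 -0.28]
  jaw->81.6 turn [7.000e-02 1.000e-01 8.972e+01]
  go cm [-0.01  0.18 -0.71]
```

```bash
python3 -m handwheel '[{"xyz":[0,0.2,-0.7],"angular":[0.1,0,-0.2]},{"xyz":[0,0,-0.6],"angular":[0,0,0]},{"xyz":[0,0,-0.6],"angular":[0,0,0]},{"xyz":[0,0,0],"angular":[0,0,0]}]'
python3 - <<'E'
from h import *
info([.4933,-.0493,.0434])
S=get_image("scene");p=get_state()["position"]
a=np.linspace(0,2*np.pi,181)
im=cv2.resize(S["pixels"][190:290,260:380],None,fx=6,fy=6,interpolation=cv2.INTER_CUBIC)
for h,col in((-.0034,(0,0,255)),(.0126,(0,255,0))):
    P=np.c_[p[0]+.025*np.cos(a),p[1]+.025*np.sin(a),np.full(181,p[2]+h)]
    cv2.polylines(im,[np.round((proj(S,P)-[260,190]+.5)*6-.5).astype(np.int32)],True,col,1)
cv2.imwrite("pics/i1.png",im)
E
```

```text
time: 11.4
position: [0.4933, -0.0509, 0.0859]
tool_rot: [0.116, 1.568, -0.117]
ft_force: [-0.2, 0.6, -0.5]
grip_width: 0.568
t 11.40 tcp [493.3 -50.9  85.9] approach [ 0. -0. -1.] jaw deg -8.49 F [-0.2  0.6 -0.5] w 49.4 mm q [ 0.67  0.16 -0.67  1.97  0.12  1.05 -0.19]
  jaw->-8.4 turn [0.02 0.01 0.09]
  jaw->-98.4 turn [ 2.000e-02 -1.000e-02 -8.991e+01]
  go cm [-0.    0.16 -4.25]
```

View pics/i1.png

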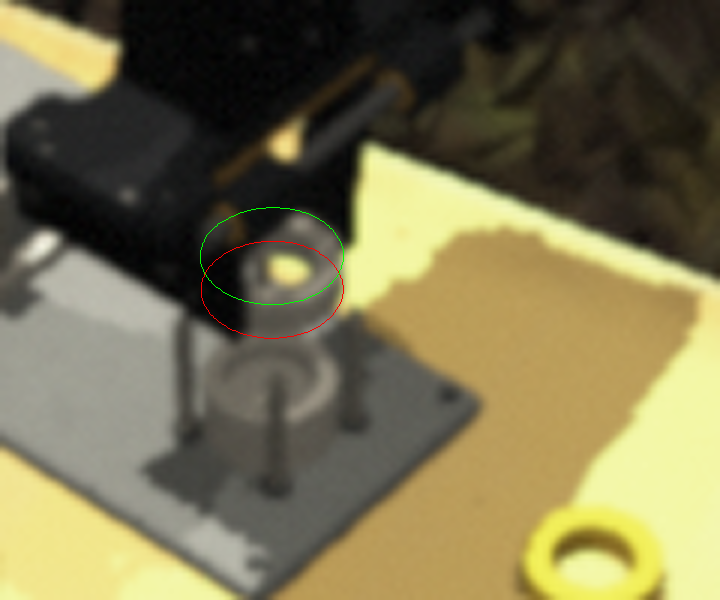

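The held ring matches its predicted outline ((305,237) full-frame), with the body seated just below it. Lowering.

```bash
python3 -m handwheel '[{"xyz":[0,0.15,-0.6],"angular":[0,0,0.1]},{"xyz":[0,0,-0.6],"angular":[0,0,0]},{"xyz":[0,0,0],"angular":[0,0,0]}]'
python3 - <<'E'
from h import *
info([.4933,-.0493,.0434])
E
```

```text
time: 11.7
position: [0.4937, -0.0506, 0.0729]
tool_rot: [0.117, 1.567, -0.117]
ft_force: [-0.8, 0.7, -0.7]
grip_width: 0.569
t 11.70 tcp [493.7 -50.6  72.9] approach [ 0. -0. -1.] jaw deg -8.52 F [-0.8  0.7 -0.7] w 49.5 mm q [ 0.67  0.18 -0.66  1.98  0.13  1.02 -0.2 ]
  jaw->-8.4 turn [0.01 0.01 0.12]
  jaw->-98.4 turn [ 2.000e-02  0.000e+00 -8.988e+01]
  go cm [-0.04  0.13 -2.95]
```

```bash
python3 -m handwheel '[{"xyz":[0,0.15,-0.5],"angular":[0,0,0.1]},{"xyz":[0,0.05,-0.6],"angular":[0,0,0]},{"xyz":[0,0.03,-0.5],"angular":[0,0,0]},{"xyz":[0,0,-0.1],"angular":[0,0,0]}]'
python3 - <<'E'
from h import *
info([.4933,-.0493,.0434])
E
```

```text
time: 12.03
position: [0.4937, -0.0482, 0.054]
tool_rot: [0.116, 1.567, -0.115]
ft_force: [-0.2, -1.0, -0.9]
grip_width: 0.568
t 12.03 tcp [493.7 -48.2  54. ] approach [ 0.  0. -1.] jaw deg -8.43 F [-0.2 -1.  -0.9] w 49.4 mm q [ 0.66  0.21 -0.66  2.    0.15  0.99 -0.23]
  jaw->-8.4 turn [-0.    0.02  0.03]
  jaw->-98.4 turn [ 1.000e-02  1.000e-02 -8.997e+01]
  go cm [-0.04 -0.11 -1.06]
```

```bash
python3 -m handwheel '[{"xyz":[0,-0.08,-0.4],"angular":[0,0,0]},{"xyz":[0,-0.02,-0.3],"angular":[0,0,0]},{"xyz":[0,0,-0.2],"angular":[0,0,0]},{"xyz":[0,0,0],"angular":[0,0,0]}]'
python3 - <<'E'
from h import *
info([.4933,-.0493,.0434])
E
```

```text
time: 12.37
position: [0.4935, -0.0491, 0.0436]
tool_rot: [0.115, 1.568, -0.115]
ft_force: [-0.6, 0.3, -1.1]
grip_width: 0.571
t 12.37 tcp [493.5 -49.1  43.6] approach [-0.  0. -1.] jaw deg -8.40 F [-0.6  0.3 -1.1] w 49.7 mm q [ 0.65  0.22 -0.66  2.    0.17  0.97 -0.23]
  jaw->-8.4 turn [-0.01 -0.02  0.  ]
  jaw->-98.4 turn [-3.e-02 -0.e+00 -9.e+01]
  go cm [-0.02 -0.02 -0.02]
```

```bash
python3 -m handwheel '[{"xyz":[0,0,-0.1],"angular":[0,0,0]},{"xyz":[0,0,-0.1],"angular":[0,0,0]}]'
python3 -m handwheel '[{"xyz":[0,0,-0.08],"angular":[0,0,0]},{"xyz":[0,0,-0.08],"angular":[0,0,0]}]'
```

```text
time: 12.53
position: [0.4937, -0.0492, 0.0433]
tool_rot: [0.115, 1.569, -0.116]
ft_force: [-4.9, 0.6, 11.1]
grip_width: 0.567
time: 12.7
position: [0.4937, -0.0492, 0.0433]
tool_rot: [0.114, 1.569, -0.117]
ft_force: [-3.3, 0.7, 4.3]
grip_width: 0.57
```

Ring is seated (TCP z 43.3 mm, predicted 43.4). Release, then go to the disc.

```bash
python3 -m handwheel '[{"xyz":[0,0,-0.03],"angular":[0,0,0]},{"xyz":[0,0,0],"angular":[0,0,0]},{"xyz":[0,0,0],"angular":[0,0,0]},{"xyz":[0,0,0],"angular":[0,0,0]}]' 7
python3 -m handwheel '[{"xyz":[-0.1,0,1.5],"angular":[0.1,0,0]},{"xyz":[0,0,2.5],"angular":[0,0,0]},{"xyz":[0,0,3],"angular":[0,0,0]},{"xyz":[0.2,-1.5,1],"angular":[0,0,0]},{"xyz":[0.5,-4,0],"angular":[0,0,0]}]' 8
python3 -m handwheel '[{"xyz":[0.6,-4.1,0],"angular":[0,0,0]},{"xyz":[0.6,-4.1,0],"angular":[0,0,0]},{"xyz":[0.6,-4.1,0],"angular":[0,0,0]},{"xyz":[0.6,-4.1,0],"angular":[0,0,0]},{"xyz":[0.6,-4.1,0],"angular":[0,0,0]}]'
python3 - <<'E'
from h import *
info([.5464,-.3997,.05])
for n,b in(("scene",(220,190,340,290)),("top",(230,200,330,275))):
    d=get_image(n);crop(d,*b,6,"j_%s.png"%n)
E
```

```text
time: 13.03
position: [0.4948, -0.0493, 0.0439]
tool_rot: [0.114, 1.567, -0.117]
ft_force: [0.7, -0.0, 0.8]
grip_width: 0.763
time: 13.45
position: [0.499, -0.0958, 0.1257]
tool_rot: [0.108, 1.571, -0.101]
ft_force: [0.7, -0.1, -0.2]
grip_width: 0.915
time: 13.87
position: [0.531, -0.3036, 0.129]
tool_rot: [0.098, 1.565, -0.098]
ft_force: [0.3, 0.2, 0.6]
grip_width: 0.918
t 13.87 tcp [ 531.  -303.6  129. ] approach [ 0.004 -0.    -1.   ] jaw deg -7.15 F [0.3 0.2 0.6] w 79.8 mm q [ 0.89  0.34 -0.5   1.66  0.17  1.19  0.22]
  jaw->-8.4 turn [ 0.03  0.22 -1.25]
  jaw->81.6 turn [-0.15  0.2  88.75]
  go cm [ 1.54 -9.61 -7.9 ]
```

View pics/j_scene.png

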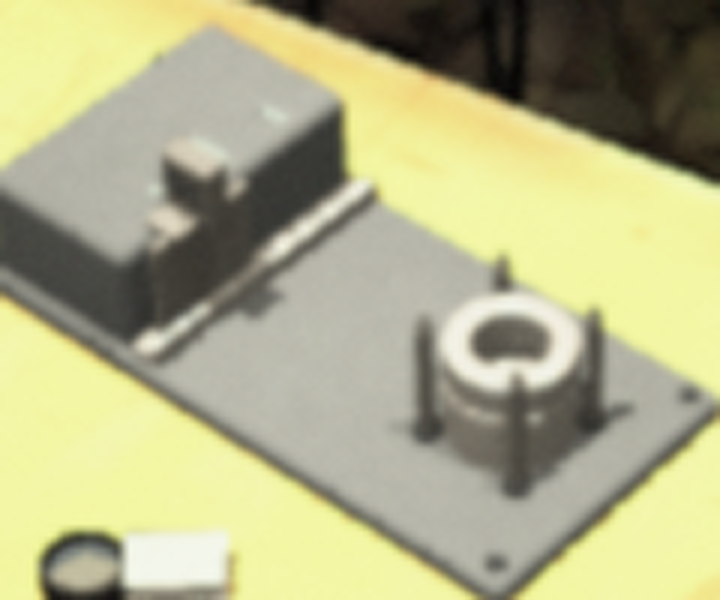

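View pics/j_top.png

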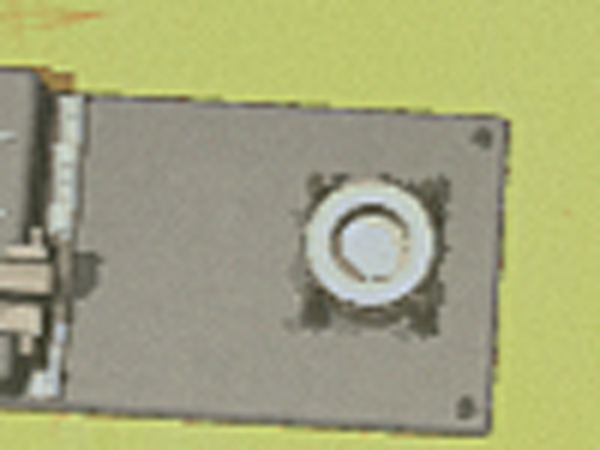

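The ring lies concentric on the body: top view about (292,240), scene about (305,247). Candidates for the disc were bare aluminium (433,210), green (425,260) and red (464,244), and the enlarged crop confirmed the bare one. Moving to it.

```bash
python3 -m handwheel '[{"xyz":[0.6,-3.5,-1],"angular":[0,0.2,-1.2]},{"xyz":[0.5,-3.5,-1],"angular":[0,0,0]},{"xyz":[0.3,-1.5,-2],"angular":[0,0,0]},{"xyz":[0,0,-1],"angular":[0,0,0]},{"xyz":[0,0,0],"angular":[0,0,0]}]'
python3 - <<'E'
from h import *
info([.5464,-.3997,.05])
E
```

```text
time: 14.38
position: [0.543, -0.3965, 0.0764]
tool_rot: [0.124, 1.566, -0.129]
ft_force: [-0.8, 1.1, -0.4]
grip_width: 0.92
t 14.38 tcp [ 543.  -396.5   76.4] approach [ 0.001 -0.003 -1.   ] jaw deg -9.26 F [-0.8  1.1 -0.4] w 80.0 mm q [ 0.92  0.5  -0.44  1.54  0.23  1.14  0.27]
  jaw->-8.4 turn [0.18 0.04 0.86]
  jaw->-98.4 turn [  0.17  -0.11 -89.14]
  go cm [ 0.34 -0.32 -2.64]
```

```bash
python3 -m handwheel '[{"xyz":[0.3,-0.3,-1],"angular":[0.2,0,0.8]},{"xyz":[0,0,-1.2],"angular":[0,0,0]},{"xyz":[0,0,-1],"angular":[0,0,0]},{"xyz":[0,0,0],"angular":[0,0,0]}]'
python3 - <<'E'
from h import *
info([.5464,-.3997,.004])
E
```

```text
time: 14.72
position: [0.5472, -0.3952, 0.0426]
tool_rot: [0.114, 1.567, -0.11]
ft_force: [-0.8, 0.0, -0.8]
grip_width: 0.915
t 14.72 tcp [ 547.2 -395.2   42.6] approach [ 0.001  0.003 -1.   ] jaw deg -8.15 F [-0.8  0.  -0.8] w 79.6 mm q [ 0.91  0.55 -0.44  1.56  0.25  1.09  0.28]
  jaw->-8.4 turn [-0.15  0.07 -0.25]
  jaw->81.6 turn [-1.700e-01 -6.000e-02  8.975e+01]
  go cm [-0.08 -0.45 -3.86]
```

```bash
python3 -m handwheel '[{"xyz":[-0.1,-0.4,-0.6],"angular":[-0.15,0,-0.2]},{"xyz":[0,0,-0.8],"angular":[0,0,0]},{"xyz":[0,0,-0.6],"angular":[0,0,0]},{"xyz":[0,0,0],"angular":[0,0,0]}]'
python3 - <<'E'
from h import *
info([.5464,-.3997,.004])
E
```

```text
time: 15.05
position: [0.5474, -0.3969, 0.0217]
tool_rot: [0.112, 1.565, -0.112]
ft_force: [-1.6, -0.2, -0.5]
grip_width: 0.917
t 15.05 tcp [ 547.4 -396.9   21.7] approach [ 0.002 -0.    -1.   ] jaw deg -8.15 F [-1.6 -0.2 -0.5] w 79.8 mm q [ 0.91  0.57 -0.43  1.57  0.26  1.06  0.27]
  jaw->-8.4 turn [ 0.02  0.14 -0.25]
  jaw->81.6 turn [-0.1   0.13 89.75]
  go cm [-0.1  -0.28 -1.77]
```

```bash
python3 -m handwheel '[{"xyz":[-0.1,-0.35,-0.6],"angular":[0,0.1,-0.2]},{"xyz":[0,-0.02,-0.6],"angular":[0,0,0]},{"xyz":[0,-0.02,-0.4],"angular":[0,0,0]},{"xyz":[0,0,-0.05],"angular":[0,0,0]}]'
python3 - <<'E'
from h import *
info([.5464,-.3997,.004])
E
```

```text
time: 15.38
position: [0.5466, -0.4015, 0.0041]
tool_rot: [0.114, 1.566, -0.116]
ft_force: [0.7, 0.5, -1.0]
grip_width: 0.918
t 15.38 tcp [ 546.6 -401.5    4.1] approach [ 0.001 -0.001 -1.   ] jaw deg -8.38 F [ 0.7  0.5 -1. ] w 79.9 mm q [ 0.91  0.59 -0.42  1.58  0.27  1.03  0.27]
  jaw->-8.4 turn [ 0.07  0.08 -0.02]
  jaw->81.6 turn [-1.000e-02  1.200e-01  8.998e+01]
  go cm [-0.02  0.18 -0.01]
```

```bash
python3 -m handwheel '[{"xyz":[0,0.18,-0.03],"angular":[0.05,0.1,0]},{"xyz":[-0.02,0,-0.02],"angular":[0,0,0]},{"xyz":[-0.02,0,-0.02],"angular":[0,0,0]},{"xyz":[-0.02,0,-0.02],"angular":[0,0,0]}]' 4.5 25
python3 - <<'E'
from h import *
info([.5464,-.3997,.004])
E
```

```text
time: 15.72
position: [0.5461, -0.3996, 0.0031]
tool_rot: [0.115, 1.568, -0.115]
ft_force: [0.3, -0.5, -0.3]
grip_width: 0.7
t 15.72 tcp [ 546.1 -399.6    3.1] approach [-0. -0. -1.] jaw deg -8.39 F [ 0.3 -0.5 -0.3] w 60.9 mm q [ 0.91  0.59 -0.42  1.58  0.27  1.03  0.26]
  jaw->-8.4 turn [ 0.   -0.02 -0.01]
  jaw->81.6 turn [ 2.000e-02 -1.000e-02  8.999e+01]
  go cm [ 0.03 -0.01  0.09]
```

```bash
python3 -m handwheel '[{"xyz":[0.02,0,0.05],"angular":[0,0,0]},{"xyz":[-0.02,0,-0.02],"angular":[0,0,0]},{"xyz":[-0.02,0,-0.02],"angular":[0,0,0]},{"xyz":[-0.02,0,-0.02],"angular":[0,0,0]},{"xyz":[-0.02,0,-0.02],"angular":[0,0,0]}]'
python3 - <<'E'
from h import *
info([.5464,-.3997,.004])
E
```

```text
time: 16.13
position: [0.5463, -0.3997, 0.0039]
tool_rot: [0.114, 1.566, -0.115]
ft_force: [-0.4, 0.3, -0.2]
grip_width: 0.558
t 16.13 tcp [ 546.3 -399.7    3.9] approach [ 0.001 -0.001 -1.   ] jaw deg -8.37 F [-0.4  0.3 -0.2] w 48.6 mm q [ 0.91  0.59 -0.42  1.58  0.27  1.03  0.26]
  jaw->-8.4 turn [ 0.06  0.08 -0.03]
  jaw->81.6 turn [-1.000e-02  1.000e-01  8.997e+01]
  go cm [ 0.01 -0.    0.01]
```

```bash
python3 -m handwheel '[{"xyz":[0,0,0],"angular":[0,0,0]},{"xyz":[0,0,2],"angular":[0,0,0]},{"xyz":[0,0,3.5],"angular":[0,0,0]},{"xyz":[0,1,4],"angular":[0,0,0]},{"xyz":[-0.5,3.5,1],"angular":[0,0,0]}]'
python3 -m handwheel '[{"xyz":[-0.6,4,0],"angular":[0,0,0]},{"xyz":[-0.6,4,0],"angular":[0,0,0]},{"xyz":[-0.6,4,0],"angular":[0,0,0]},{"xyz":[-0.6,4,0],"angular":[0,0,0]},{"xyz":[-0.6,4,0],"angular":[0,0,0]}]'
python3 - <<'E'
from h import *
info([.4935,-.0492,.10])
E
```

```text
time: 16.55
position: [0.5346, -0.3599, 0.105]
tool_rot: [0.124, 1.576, -0.122]
ft_force: [1.4, -0.6, 0.8]
grip_width: 0.552
time: 16.97
position: [0.5041, -0.1589, 0.1101]
tool_rot: [0.127, 1.567, -0.135]
ft_force: [0.7, 1.0, 0.3]
grip_width: 0.558
t 16.97 tcp [ 504.1 -158.9  110.1] approach [-0.    -0.005 -1.   ] jaw deg -9.55 F [0.7 1.  0.3] w 48.6 mm q [ 0.78  0.19 -0.58  1.87  0.12  1.11 -0.01]
  jaw->-8.4 turn [ 0.31 -0.02  1.15]
  jaw->-98.4 turn [  0.23  -0.26 -88.85]
  go cm [-1.06 10.97 -1.01]
```

```bash
python3 -m handwheel '[{"xyz":[-0.4,3.8,0],"angular":[0.3,0,1.1]},{"xyz":[-0.4,3.5,0],"angular":[0,0,0]},{"xyz":[-0.2,2,0],"angular":[0,0,0]},{"xyz":[0,0,0],"angular":[0,0,0]},{"xyz":[0,0,0],"angular":[0,0,0]}]'
python3 - <<'E'
from h import *
info([.4935,-.0492,.10])
S=get_image("scene");p=get_state()["position"]
a=np.linspace(0,2*np.pi,181)
im=cv2.resize(S["pixels"][190:290,260:380],None,fx=6,fy=6,interpolation=cv2.INTER_CUBIC)
cv2.imwrite("pics/k0.png",im)
for h,col in((-.0039,(0,0,255)),(.0121,(0,255,0))):
    P=np.c_[p[0]+.025*np.cos(a),p[1]+.025*np.sin(a),np.full(181,p[2]+h)]
    cv2.polylines(im,[np.round((proj(S,P)-[260,190]+.5)*6-.5).astype(np.int32)],True,col,1)
cv2.imwrite("pics/k1.png",im)
E
```

```text
time: 17.38
position: [0.4901, -0.0504, 0.1105]
tool_rot: [0.102, 1.569, -0.103]
ft_force: [0.6, 0.2, -0.6]
grip_width: 0.554
t 17.38 tcp [490.1 -50.4 110.5] approach [-0.001 -0.001 -1.   ] jaw deg -7.50 F [ 0.6  0.2 -0.6] w 48.2 mm q [ 0.68  0.12 -0.67  1.95  0.08  1.1  -0.15]
  jaw->-8.4 turn [ 0.05 -0.04 -0.9 ]
  jaw->81.6 turn [7.00e-02 0.00e+00 8.91e+01]
  go cm [ 0.34  0.12 -1.05]
```

View pics/k1.png

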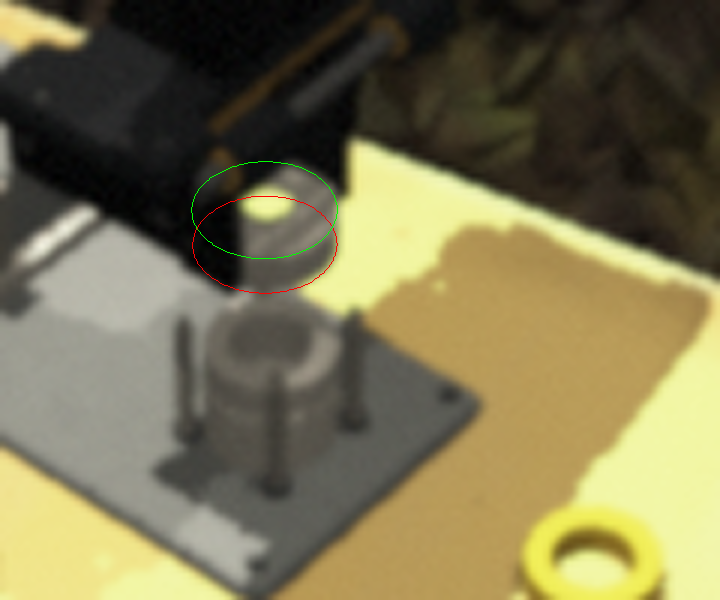

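The bright spot at crop (265,205) is the boss top, not a hole: at this view angle a through hole would show only its wall. The disc outline matches the prediction, so I'm aligning and lowering.

```bash
python3 -m handwheel '[{"xyz":[0.3,0.15,-0.5],"angular":[0,0,-0.8]},{"xyz":[0,0,-0.4],"angular":[0,0,0]},{"xyz":[0,0,0],"angular":[0,0,0]}]'
python3 - <<'E'
from h import *
info([.4935,-.0492,.08])
E
```

```text
time: 17.68
position: [0.494, -0.0526, 0.1006]
tool_rot: [0.119, 1.568, -0.121]
ft_force: [-0.1, -0.1, -1.1]
grip_width: 0.559
t 17.68 tcp [494.  -52.6 100.6] approach [-0.    -0.001 -1.   ] jaw deg -8.72 F [-0.1 -0.1 -1.1] w 48.7 mm q [ 0.68  0.14 -0.66  1.95  0.1   1.08 -0.18]
  jaw->-8.4 turn [ 0.07 -0.02  0.32]
  jaw->-98.4 turn [ 4.000e-02 -7.000e-02 -8.968e+01]
  go cm [-0.05  0.34 -2.06]
```

```bash
python3 -m handwheel '[{"xyz":[-0.05,0.3,-0.2],"angular":[0,0,0.3]},{"xyz":[0,0.05,-0.4],"angular":[0,0,0]},{"xyz":[0,0,-0.4],"angular":[0,0,0]},{"xyz":[0,0,0],"angular":[0,0,0]}]'
python3 - <<'E'
from h import *
info([.4935,-.0492,.0599])
E
```

```text
time: 18.02
position: [0.4932, -0.0518, 0.0884]
tool_rot: [0.119, 1.57, -0.12]
ft_force: [-1.2, 0.2, -1.4]
grip_width: 0.558
t 18.02 tcp [493.2 -51.8  88.4] approach [-0.002 -0.    -1.   ] jaw deg -8.71 F [-1.2  0.2 -1.4] w 48.5 mm q [ 0.67  0.16 -0.66  1.96  0.11  1.06 -0.19]
  jaw->-8.4 turn [ 0.01 -0.13  0.31]
  jaw->-98.4 turn [ -0.09  -0.11 -89.69]
  go cm [ 0.03  0.26 -2.85]
```

```bash
python3 -m handwheel '[{"xyz":[0.03,0.25,0],"angular":[0,0,0.3]},{"xyz":[0,0.1,0],"angular":[0,0,0.1]},{"xyz":[0,0.05,-0.2],"angular":[0,0,0]},{"xyz":[0,0,-0.3],"angular":[0,0,0]}]'
python3 - <<'E'
from h import *
info([.4935,-.0492,.0599])
E
```

```text
time: 18.35
position: [0.4938, -0.0477, 0.0833]
tool_rot: [0.113, 1.57, -0.114]
ft_force: [0.6, -0.3, -0.8]
grip_width: 0.557
t 18.35 tcp [493.8 -47.7  83.3] approach [-0.002 -0.    -1.   ] jaw deg -8.30 F [ 0.6 -0.3 -0.8] w 48.5 mm q [ 0.66  0.17 -0.66  1.97  0.12  1.05 -0.2 ]
  jaw->-8.4 turn [ 0.02 -0.1  -0.1 ]
  jaw->81.6 turn [ 9.00e-02 -7.00e-02  8.99e+01]
  go cm [-0.03 -0.15 -2.34]
```

```bash
python3 -m handwheel '[{"xyz":[-0.02,-0.12,-0.4],"angular":[0,0,0]},{"xyz":[0,0,-0.5],"angular":[0,0,0]},{"xyz":[0,0,-0.4],"angular":[0,0,0]},{"xyz":[0,0,0],"angular":[0,0,0]}]'
python3 - <<'E'
from h import *
info([.4935,-.0492,.0599])
E
```

```text
time: 18.68
position: [0.4933, -0.049, 0.0685]
tool_rot: [0.113, 1.57, -0.114]
ft_force: [-0.4, 0.2, -0.6]
grip_width: 0.561
t 18.68 tcp [493.3 -49.   68.5] approach [-0.002 -0.    -1.   ] jaw deg -8.28 F [-0.4  0.2 -0.6] w 48.8 mm q [ 0.66  0.19 -0.66  1.98  0.13  1.02 -0.21]
  jaw->-8.4 turn [ 0.03 -0.12 -0.12]
  jaw->81.6 turn [ 1.100e-01 -7.000e-02  8.988e+01]
  go cm [ 0.02 -0.02 -0.86]
```

```bash
python3 -m handwheel '[{"xyz":[0.02,0,-0.4],"angular":[0,-0.1,-0.1]},{"xyz":[0,0,-0.3],"angular":[0,0,0]},{"xyz":[0,0,-0.1],"angular":[0,0,0]},{"xyz":[0,0,-0.05],"angular":[0,0,0]}]'
python3 -m handwheel '[{"xyz":[0,0,-0.1],"angular":[0,0,0]},{"xyz":[0,0,-0.1],"angular":[0,0,0]}]'
python3 - <<'E'
from h import *
info([.4935,-.0492,.0599])
E
```

```text
time: 19.02
position: [0.4936, -0.049, 0.0597]
tool_rot: [0.115, 1.569, -0.116]
ft_force: [-2.7, -0.3, 10.2]
grip_width: 0.561
time: 19.18
position: [0.4937, -0.049, 0.0598]
tool_rot: [0.114, 1.57, -0.117]
ft_force: [-3.3, 0.9, 8.5]
grip_width: 0.557
t 19.18 tcp [493.7 -49.   59.8] approach [-0.002 -0.002 -1.   ] jaw deg -8.40 F [-3.3  0.9  8.5] w 48.5 mm q [ 0.65  0.2  -0.66  1.99  0.15  1.   -0.22]
  jaw->-8.4 turn [ 0.1  -0.12  0.  ]
  jaw->-98.4 turn [-1.0e-02 -1.7e-01 -9.0e+01]
  go cm [-0.02 -0.02  0.01]
```

Disc contact came at 59.8 mm (predicted 59.9). Release and lift clear.

```bash
python3 -m handwheel '[{"xyz":[0,0,-0.03],"angular":[0,0,0]},{"xyz":[0,0,0],"angular":[0,0,0]},{"xyz":[0,0,0],"angular":[0,0,0]},{"xyz":[0,0,0],"angular":[0,0,0]}]' 7
python3 -m handwheel '[{"xyz":[-0.1,0,1.5],"angular":[0.1,0,0]},{"xyz":[0,0,3],"angular":[0,0,0]},{"xyz":[0,0,3.5],"angular":[0,0,0]},{"xyz":[0,-2,1],"angular":[0,0,0]},{"xyz":[0,-4,0],"angular":[0,0,0]}]'
python3 -m handwheel '[{"xyz":[0,-4,0],"angular":[0,0,0]},{"xyz":[0,-4,0],"angular":[0,0,0]},{"xyz":[0,0,0],"angular":[0,0,0]}]' 6
python3 - <<'E'
from h import *
info([.4857,.0814,.13])
for n,b in(("scene",(215,185,335,285)),("top",(190,200,330,280))):
    d=get_image(n);cv2.imwrite("pics/l_%s_full.png"%n,d["pixels"]);crop(d,*b,6 if n=="scene" else 5.5,"l_%s.png"%n)
E
```

```text
time: 19.52
position: [0.4947, -0.049, 0.0604]
tool_rot: [0.113, 1.568, -0.117]
ft_force: [0.7, 0.4, 0.1]
grip_width: 0.761
time: 19.93
position: [0.4921, -0.1005, 0.1524]
tool_rot: [0.107, 1.572, -0.1]
ft_force: [0.2, -0.1, 0.3]
grip_width: 0.802
time: 20.18
position: [0.4925, -0.1913, 0.1551]
tool_rot: [0.105, 1.566, -0.109]
ft_force: [-0.6, -0.0, 0.3]
grip_width: 0.709
t 20.18 tcp [ 492.5 -191.3  155.1] approach [ 0.002 -0.003 -1.   ] jaw deg -7.81 F [-0.6 -0.   0.3] w 61.7 mm q [ 0.83  0.14 -0.55  1.83  0.08  1.19  0.12]
  jaw->-8.4 turn [ 0.15  0.09 -0.59]
  jaw->81.6 turn [5.000e-02 1.900e-01 8.941e+01]
  go cm [-0.68 27.27 -2.51]
```

View pics/l_scene.png

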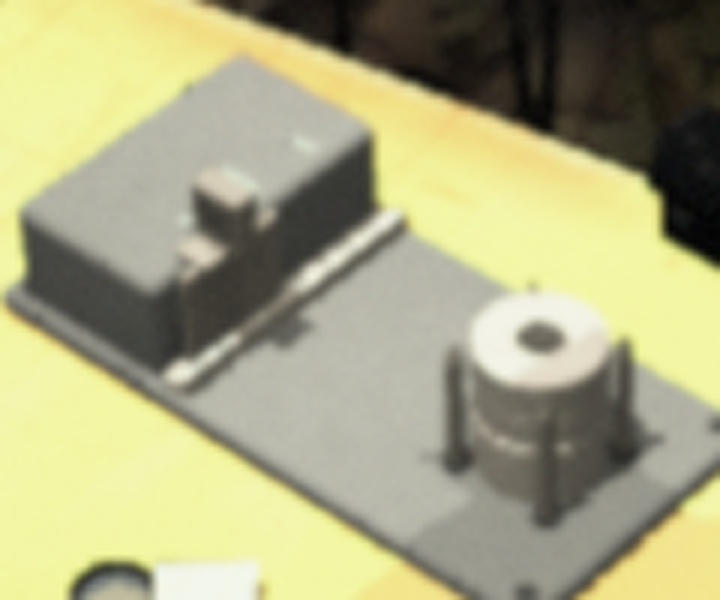

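View pics/l_top.png

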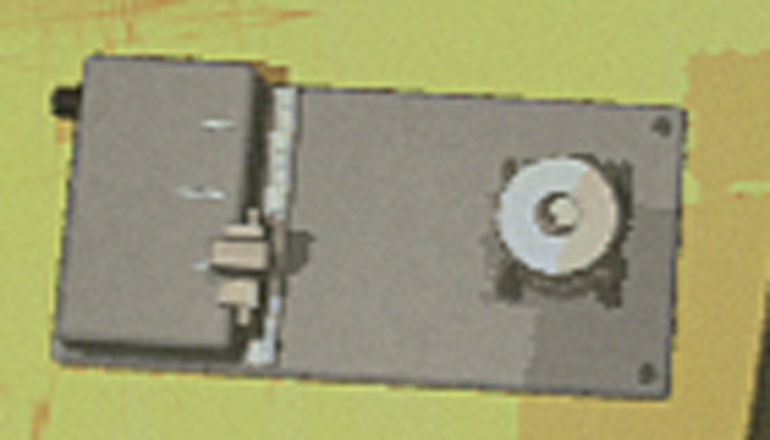

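The seated disc's centre looks more like a hole than a boss (scene (305,241), top (292,239)), so I need to check this closely before going on.

Run:
```python
import cv2,numpy as np
k=cv2.imread("pics/k0.png")[130:310,180:360]
s=cv2.imread("pics/l_scene_full.png")[228:258,288:322];t=cv2.imread("pics/l_top_full.png")[225:255,275:310]
s0=cv2.imread("pics/scene0.png")
s0d=s0[293:323,447:481];s0g=s0[326:356,406:440]
f=lambda a:cv2.resize(a,(390,290),interpolation=cv2.INTER_NEAREST)
cv2.imwrite("pics/m.png",np.vstack([np.hstack([f(k),f(s)]),np.hstack([f(s0d),f(t)])]))
print(s[10:17,10:24].tolist()[3])
```

```text
[[231, 242, 243], [228, 239, 241], [204, 223, 225], [141, 158, 161], [101, 114, 117], [94, 106, 110], [94, 106, 111], [95, 107, 112], [94, 105, 110], [97, 109, 114], [124, 139, 145], [177, 196, 202], [211, 228, 232], [215, 231, 234]]
```

View pics/m.png

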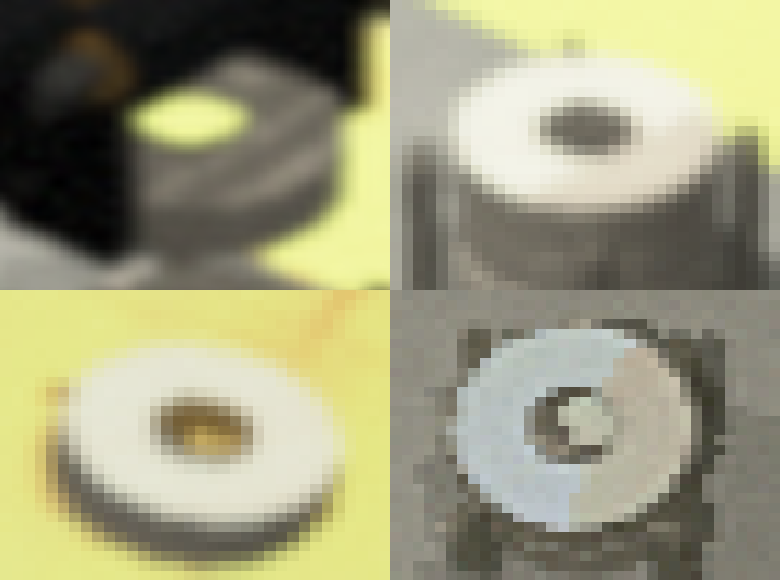

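The centre shows see-through with no 16 mm deep wall, the same on all three look-alike discs. A real bore would show its wall (ray shift about 17 mm), so I read this as how the boss is drawn. It is also the only bare-metal disc in view, so it stays. Next is the tab.

Run:
```python
from h import *
T=get_image("top");S=get_image("scene")
c,s=np.cos(np.radians(YAW)),np.sin(np.radians(YAW));R=np.array([[c,-s],[s,c]])
n=np.array([.4937,-.0490])
ctr=n+R@[-.027,.1275];print("tab pred",ctr,"half target",n+R@[.003,.1275])
for d,b,f,nm in((S,(235,195,285,235),15,"n_s.png"),(T,(215,220,255,270),12,"n_t.png")):
    im=cv2.resize(d["pixels"][b[1]:b[3],b[0]:b[2]],None,fx=f,fy=f,interpolation=cv2.INTER_CUBIC)
    P=[np.r_[ctr+R@[x,y],.091] for x,y in((.006,.012),(.006,-.012),(-.006,-.012),(-.006,.012))]
    q=(proj(d,P)-[b[0],b[1]]+.5)*f-.5
    cv2.polylines(im,[np.round(q).astype(np.int32)],True,(0,0,255),1);cv2.imwrite("pics/"+nm,im)
```

```text
tab pred [0.48561523 0.08107646] half target [0.5152934  0.07669397]
```

View pics/n_s.png

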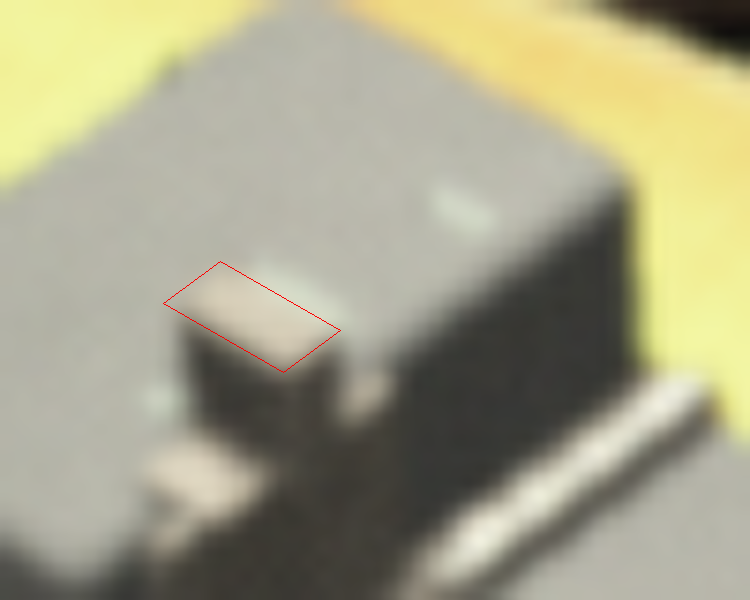

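View pics/n_t.png

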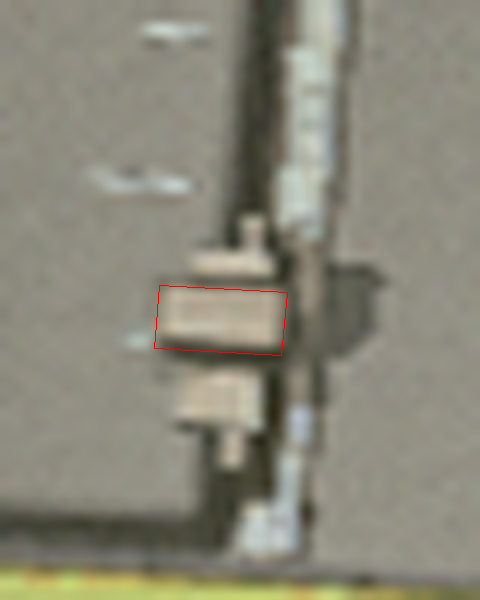

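Tab predictions fit both views to about 1 mm (scene (251,216), top (233,247)). Moving over the tab high.

```bash
python3 -m handwheel '[{"xyz":[-0.1,4,0],"angular":[0,0,-0.5]},{"xyz":[-0.1,4,0],"angular":[0,0,0]},{"xyz":[-0.1,4,0],"angular":[0,0,0]},{"xyz":[-0.1,4,0],"angular":[0,0,0]},{"xyz":[-0.1,4,0],"angular":[0,0,0]}]' 5
python3 -m handwheel '[{"xyz":[-0.1,3.5,0],"angular":[0,0,0]},{"xyz":[0,2,0],"angular":[0,0,0]},{"xyz":[0,0,0],"angular":[0,0,0]},{"xyz":[0,0,0],"angular":[0,0,0]}]'
python3 - <<'E'
from h import *
info([.4856,.0811,.10])
E
```

```text
time: 20.8
position: [0.4862, 0.0219, 0.1536]
tool_rot: [0.111, 1.567, -0.11]
ft_force: [1.1, 0.7, 0.2]
grip_width: 0.58
time: 21.13
position: [0.4797, 0.0984, 0.1542]
tool_rot: [0.09, 1.567, -0.085]
ft_force: [-0.5, -0.9, -0.3]
grip_width: 0.575
t 21.13 tcp [479.7  98.4 154.2] approach [ 0.002  0.003 -1.   ] jaw deg -6.36 F [-0.5 -0.9 -0.3] w 50.0 mm q [ 0.53  0.07 -0.8   1.91  0.05  1.18 -0.4 ]
  jaw->-8.4 turn [-0.17  0.11 -2.04]
  jaw->81.6 turn [-2.200e-01 -5.000e-02  8.796e+01]
  go cm [ 0.59 -1.73 -5.42]
```

```bash
python3 -m handwheel '[{"xyz":[0.6,-1.4,-0.5],"angular":[-0.2,0.1,-2]},{"xyz":[0,0,-1],"angular":[0,0,0]},{"xyz":[0,0,-1],"angular":[0,0,0]},{"xyz":[0,0,0],"angular":[0,0,0]}]'
python3 - <<'E'
from h import *
info([.4856,.0811,.105])
E
```

```text
time: 21.47
position: [0.4854, 0.0821, 0.1266]
tool_rot: [0.114, 1.568, -0.118]
ft_force: [-0.9, -0.5, -0.2]
grip_width: 0.576
t 21.47 tcp [485.4  82.1 126.6] approach [-0.    -0.003 -1.   ] jaw deg -8.48 F [-0.9 -0.5 -0.2] w 50.1 mm q [ 0.53  0.11 -0.79  1.93  0.09  1.13 -0.44]
  jaw->-8.4 turn [ 0.16 -0.    0.08]
  jaw->-98.4 turn [  0.12  -0.13 -89.92]
  go cm [ 0.02 -0.1  -2.16]
```

```bash
python3 -m handwheel '[{"xyz":[0,-0.1,-1],"angular":[0.1,0,0]},{"xyz":[0,0,-1],"angular":[0,0,0]},{"xyz":[0,0,-1],"angular":[0,0,0]},{"xyz":[0,0,0],"angular":[0,0,0]}]'
python3 - <<'E'
from h import *
info([.4856,.0811,.071])
E
```

```text
time: 21.8
position: [0.4843, 0.0781, 0.0918]
tool_rot: [0.119, 1.571, -0.121]
ft_force: [-0.4, -0.9, -0.1]
grip_width: 0.574
t 21.80 tcp [484.3  78.1  91.8] approach [-0.003 -0.001 -1.   ] jaw deg -8.75 F [-0.4 -0.9 -0.1] w 49.9 mm q [ 0.52  0.16 -0.78  1.97  0.13  1.07 -0.47]
  jaw->-8.4 turn [ 0.06 -0.19  0.35]
  jaw->-98.4 turn [ -0.11  -0.2  -89.65]
  go cm [ 0.13  0.3  -2.08]
```

```bash
python3 -m handwheel '[{"xyz":[0.1,0.3,-0.7],"angular":[0,-0.2,0.3]},{"xyz":[0,0,-0.7],"angular":[0,0,0]},{"xyz":[0,0,-0.4],"angular":[0,0,0]},{"xyz":[0,0,0],"angular":[0,0,0]}]'
python3 - <<'E'
from h import *
info([.4856,.0811,.071])
E
```

```text
time: 22.13
position: [0.485, 0.0817, 0.0712]
tool_rot: [0.115, 1.568, -0.115]
ft_force: [-0.4, 0.2, 0.1]
grip_width: 0.575
t 22.13 tcp [485.   81.7  71.2] approach [-0.001 -0.    -1.   ] jaw deg -8.40 F [-0.4  0.2  0.1] w 50.0 mm q [ 0.51  0.19 -0.78  1.99  0.16  1.02 -0.49]
  jaw->-8.4 turn [ 0.02 -0.04 -0.  ]
  jaw->81.6 turn [ 5.e-02 -2.e-02  9.e+01]
  go cm [ 0.06 -0.06 -0.02]
```

```bash
python3 -m handwheel '[{"xyz":[0.05,-0.05,0],"angular":[0,0,0]},{"xyz":[0,0,0],"angular":[0,0,0]},{"xyz":[0,0,0],"angular":[0,0,0]},{"xyz":[0,0,0],"angular":[0,0,0]}]' 0.8 40
python3 - <<'E'
from h import *
info([.4856,.0811,.071])
E
```

```text
time: 22.47
position: [0.4861, 0.0817, 0.0717]
tool_rot: [0.114, 1.568, -0.115]
ft_force: [-0.7, -0.3, -0.7]
grip_width: 0.351
t 22.47 tcp [486.1  81.7  71.7] approach [ 0. -0. -1.] jaw deg -8.36 F [-0.7 -0.3 -0.7] w 30.5 mm q [ 0.51  0.19 -0.78  1.98  0.16  1.02 -0.49]
  jaw->-8.4 turn [ 0.01  0.01 -0.04]
  jaw->81.6 turn [-1.000e-02  2.000e-02  8.996e+01]
  go cm [-0.05 -0.06 -0.07]
```

```bash
python3 -m handwheel '[{"xyz":[-0.04,-0.03,-0.05],"angular":[0,0,0]},{"xyz":[0,0,0],"angular":[0,0,0]},{"xyz":[0,0,0],"angular":[0,0,0]},{"xyz":[0,0,0],"angular":[0,0,0]},{"xyz":[0,0,0],"angular":[0,0,0]}]'
python3 - <<'E'
from h import *
info([.4856,.0811,.071])
for n,b in(("scene",(215,175,315,250)),("top",(190,200,290,275))):
    d=get_image(n);crop(d,*b,7,"o_%s.png"%n)
E
```

```text
time: 22.88
position: [0.486, 0.0813, 0.0719]
tool_rot: [0.115, 1.566, -0.115]
ft_force: [0.8, 0.8, 0.0]
grip_width: 0.133
t 22.88 tcp [486.   81.3  71.9] approach [ 0.001 -0.    -1.   ] jaw deg -8.41 F [0.8 0.8 0. ] w 11.5 mm q [ 0.51  0.19 -0.78  1.99  0.16  1.02 -0.49]
  jaw->-8.4 turn [0.01 0.08 0.01]
  jaw->-98.4 turn [ 8.000e-02  5.000e-02 -8.999e+01]
  go cm [-0.04 -0.02 -0.09]
```

View pics/o_scene.png

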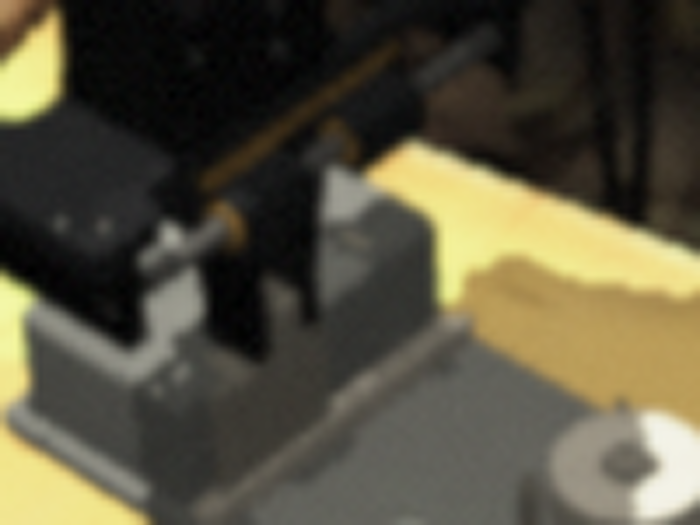

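Gripped (11.5 mm on the tab, fingers on both sides at about (252,222)). I'll slide slowly toward the half target of TCP ≈ (0.5157, 0.0769).

```bash
python3 -m handwheel '[{"xyz":[0.5,-0.07,0],"angular":[0,0,0]},{"xyz":[0.5,-0.07,0],"angular":[0,0,0]},{"xyz":[0.5,-0.07,0],"angular":[0,0,0]}]'
python3 - <<'E'
from h import *
info([.5157,.0769,.0715])
E
```

```text
time: 23.23
position: [0.4983, 0.0795, 0.0719]
tool_rot: [0.113, 1.573, -0.117]
ft_force: [-5.8, 0.7, 5.2]
grip_width: 0.138
t 23.23 tcp [498.3  79.5  71.9] approach [-0.006 -0.002 -1.   ] jaw deg -8.39 F [-5.8  0.7  5.2] w 12.0 mm q [ 0.5   0.23 -0.77  1.95  0.18  1.04 -0.5 ]
  jaw->-8.4 turn [ 0.1  -0.33 -0.01]
  jaw->81.6 turn [ 0.34 -0.18 89.99]
  go cm [ 1.74 -0.26 -0.04]
```

```bash
python3 -m handwheel '[{"xyz":[0.5,-0.08,0],"angular":[0,-0.3,0]},{"xyz":[0.5,-0.07,0],"angular":[0,0,0]},{"xyz":[0.3,-0.05,0],"angular":[0,0,0]}]'
python3 - <<'E'
from h import *
info([.5157,.0769,.0715])
E
```

```text
time: 23.48
position: [0.5096, 0.0777, 0.0719]
tool_rot: [0.113, 1.576, -0.118]
ft_force: [-7.5, 0.2, 5.9]
grip_width: 0.132
t 23.48 tcp [509.6  77.7  71.9] approach [-0.009 -0.002 -1.   ] jaw deg -8.41 F [-7.5  0.2  5.9] w 11.5 mm q [ 0.49  0.25 -0.76  1.93  0.2   1.05 -0.51]
  jaw->-8.4 turn [ 0.14 -0.49  0.  ]
  jaw->-98.4 turn [ -0.28  -0.49 -90.  ]
  go cm [ 0.61 -0.08 -0.04]
```

```bash
python3 -m handwheel '[{"xyz":[0.4,-0.05,0],"angular":[0.1,-0.5,0]},{"xyz":[0.2,-0.03,0],"angular":[0,0,0]},{"xyz":[0.1,0,0],"angular":[0,0,0]}]'
python3 - <<'E'
from h import *
info([.5157,.0769,.0715])
E
```

```text
time: 23.73
position: [0.5142, 0.077, 0.0719]
tool_rot: [0.114, 1.577, -0.117]
ft_force: [-6.9, -0.0, 6.4]
grip_width: 0.137
t 23.73 tcp [514.2  77.   71.9] approach [-0.01  -0.002 -1.   ] jaw deg -8.41 F [-6.9 -0.   6.4] w 11.9 mm q [ 0.48  0.26 -0.76  1.91  0.21  1.05 -0.51]
  jaw->-8.4 turn [ 0.09 -0.55  0.01]
  jaw->-98.4 turn [ -0.36  -0.5  -89.99]
  go cm [ 0.15 -0.01 -0.04]
```

```bash
python3 -m handwheel '[{"xyz":[0.17,-0.02,0],"angular":[0,-0.2,0]},{"xyz":[0.08,0,0],"angular":[0,0,0]}]'
python3 -m handwheel '[{"xyz":[0.05,0,0],"angular":[0,0,0]},{"xyz":[0.05,0,0],"angular":[0,0,0]}]'
python3 - <<'E'
from h import *
info([.5157,.0769,.0715])
for i in range(4):
    d=get_image("top");info([.5157,.0769,.0715])
crop(d,190,200,330,275,5.5,"p_top.png")
d=get_image("scene");crop(d,215,175,335,265,6.5,"p_scene.png")
E
```

```text
time: 23.9
position: [0.5149, 0.0769, 0.0719]
tool_rot: [0.113, 1.58, -0.118]
ft_force: [-7.2, -0.9, 6.8]
grip_width: 0.134
time: 24.07
position: [0.5143, 0.077, 0.0719]
tool_rot: [0.112, 1.585, -0.119]
ft_force: [-6.4, -0.5, 5.9]
grip_width: 0.134
t 24.07 tcp [514.3  77.   71.9] approach [-0.018 -0.003 -1.   ] jaw deg -8.39 F [-6.4 -0.5  5.9] w 11.7 mm q [ 0.48  0.27 -0.76  1.91  0.21  1.06 -0.51]
  jaw->-8.4 turn [ 0.19 -1.02 -0.01]
  jaw->81.6 turn [ 0.96 -0.65 89.99]
  go cm [ 0.14 -0.01 -0.04]
t 24.12 tcp [514.4  77.   71.9] approach [-0.018 -0.003 -1.   ] jaw deg -8.40 F [-6.7 -0.5  6. ] w 11.7 mm q [ 0.48  0.27 -0.76  1.91  0.21  1.06 -0.51]
  jaw->-8.4 turn [ 0.19 -1.03 -0.01]
  jaw->81.6 turn [ 0.96 -0.66 89.99]
  go cm [ 0.13 -0.01 -0.04]
t 24.17 tcp [514.3  77.   71.9] approach [-0.018 -0.003 -1.   ] jaw deg -8.40 F [-6.7 -1.3  5.9] w 12.0 mm q [ 0.48  0.27 -0.76  1.91  0.21  1.06 -0.51]
  jaw->-8.4 turn [ 0.19 -1.03 -0.01]
  jaw->81.6 turn [ 0.96 -0.66 89.99]
  go cm [ 0.14 -0.01 -0.04]
t 24.22 tcp [514.3  77.   71.9] approach [-0.018 -0.003 -1.   ] jaw deg -8.40 F [-8.  -0.1  5.9] w 11.8 mm q [ 0.48  0.27 -0.76  1.91  0.21  1.06 -0.51]
  jaw->-8.4 turn [ 0.19 -1.02 -0.01]
  jaw->81.6 turn [ 0.95 -0.65 89.99]
  go cm [ 0.14 -0.01 -0.04]
t 24.27 tcp [514.3  77.   71.9] approach [-0.018 -0.003 -1.   ] jaw deg -8.40 F [-6.7  0.1  6.5] w 12.2 mm q [ 0.48  0.27 -0.76  1.91  0.21  1.06 -0.51]
  jaw->-8.4 turn [ 0.19 -1.02 -0.01]
  jaw->81.6 turn [ 0.95 -0.65 89.99]
  go cm [ 0.14 -0.01 -0.04]
```

View pics/p_scene.png

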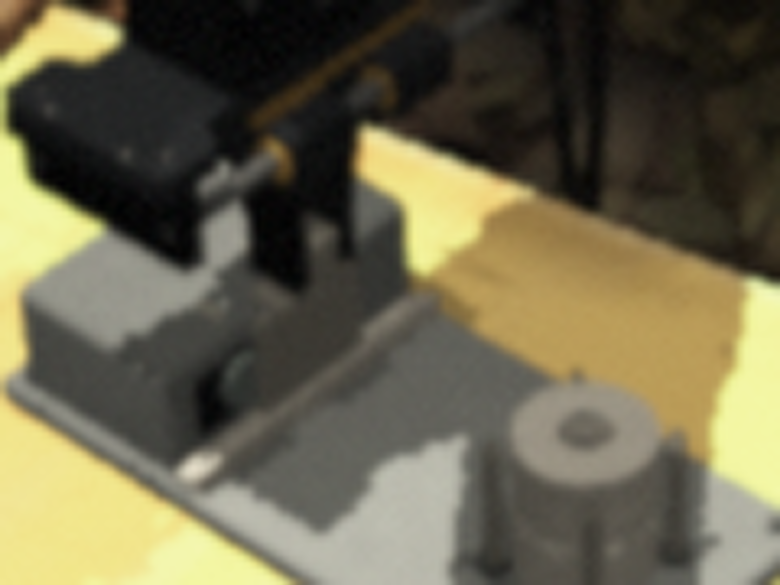

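View pics/p_top.png

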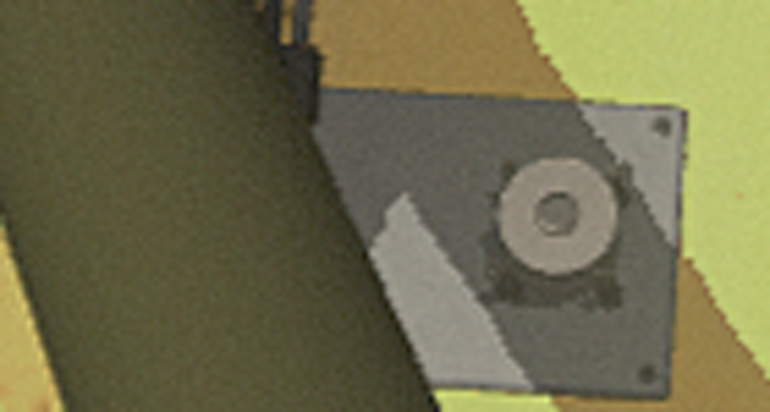

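```bash
python3 -m handwheel '[{"xyz":[0.25,-0.03,0],"angular":[0.2,-1,0]},{"xyz":[0.2,-0.03,0],"angular":[0.1,-0.5,0]}]'
python3 - <<'E'
from h import *
for i in range(3):
    d=get_image("scene")
info([.5157,.0769,.0715])
E
```

```text
time: 24.48
position: [0.5168, 0.0766, 0.0719]
tool_rot: [0.116, 1.566, -0.114]
ft_force: [-8.0, 0.8, 7.4]
grip_width: 0.136
t 24.63 tcp [516.7  76.7  71.9] approach [ 0.001  0.001 -1.   ] jaw deg -8.38 F [-7.6  0.1  7.4] w 11.5 mm q [ 0.49  0.26 -0.76  1.92  0.21  1.04 -0.51]
  jaw->-8.4 turn [-0.07  0.08 -0.02]
  jaw->81.6 turn [-1.200e-01  1.000e-02  8.998e+01]
  go cm [-0.1   0.02 -0.04]
```

```bash
python3 -m handwheel '[{"xyz":[0.07,0,0],"angular":[0,-0.35,0]}]'
python3 - <<'E'
from h import *
for i in range(3):
    d=get_image("scene")
info([.5157,.0769,.0715])
E
```

```text
time: 24.72
position: [0.5162, 0.0767, 0.0719]
tool_rot: [0.116, 1.564, -0.114]
ft_force: [-7.3, -0.2, 6.7]
grip_width: 0.132
t 24.87 tcp [515.9  76.8  71.9] approach [ 0.003  0.001 -1.   ] jaw deg -8.38 F [-7.5 -0.2  7.9] w 11.5 mm q [ 0.49  0.26 -0.76  1.92  0.21  1.04 -0.51]
  jaw->-8.4 turn [-0.03  0.19 -0.02]
  jaw->81.6 turn [-0.18  0.13 89.98]
  go cm [-0.02  0.01 -0.04]
```

Run:
```python
from h import *
for i in range(10): d=get_image("scene")
info([.5157,.0769,.0715])
crop(d,225,185,285,230,13,"q_scene.png");cv2.imwrite("pics/q_full.png",d["pixels"])
```

```text
t 25.37 tcp [515.9  76.8  71.9] approach [ 0.003  0.001 -1.   ] jaw deg -8.38 F [-7.4  1.   8.5] w 11.6 mm q [ 0.49  0.26 -0.76  1.92  0.21  1.04 -0.51]
  jaw->-8.4 turn [-0.03  0.19 -0.02]
  jaw->81.6 turn [-0.18  0.12 89.98]
  go cm [-0.02  0.01 -0.04]
```

View pics/q_scene.png

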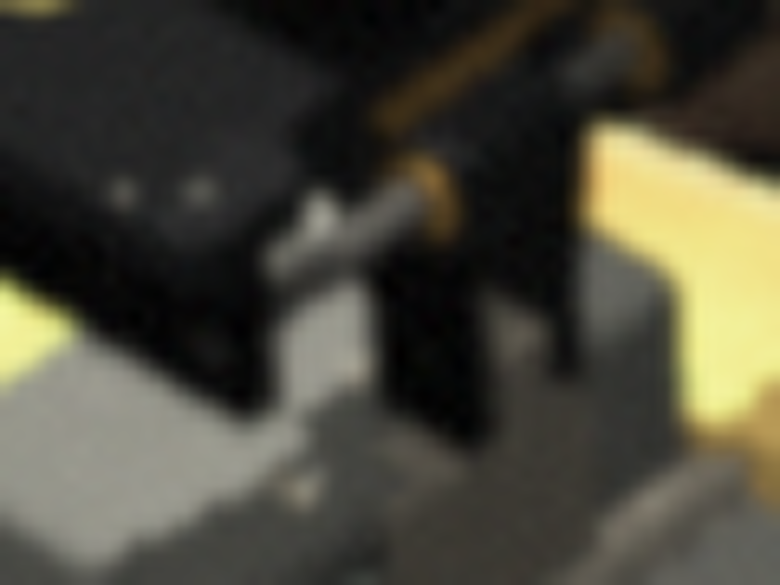

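View pics/q_full.png

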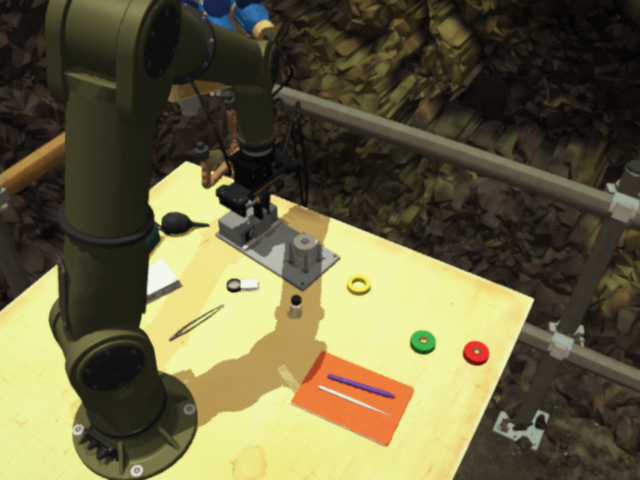

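The tab is held steady between the fingers (scene about (259,212)). The stack is upright at (305,245), and vial, loupe and blower haven't moved. No other bare disc is in view, so I'm handing in.

Run:
```python
from h import *
close_job()
```

```text
the job is handed in; nothing more can be done
```

The cell is loaded (body, then ring, then disc), and I handed in with the gripper still holding the shutter at about half travel, at 25.4 s on the clock.

- **Stack:** I lowered each part until it made contact, then opened the fingers. Contact came within 0.1 mm of the expected height for all three. Pictures after each release showed the parts flat and concentric between the posts.
- **Shutter:** I gripped it at 40 N. The gripper had moved 30.2 mm from the shut position, about 31 mm at most along the way. It held still for the last 0.5 s before hand-in, with about 7.4 N of spring pull against the 7.2 N expected at half. The fingers hid the white pointer and lines, so I could not confirm the half position by eye.
- **Bystanders:** the vial, loupe, blower and coloured look-alikes were where they started in the last scene picture.
- **Doubt about the disc:** in the pictures its centre looks like a see-through opening, not a raised boss. The green and red look-alikes show the same, and no 16 mm deep wall is visible, so I took it as the way the boss is drawn. It was the only bare-metal disc in view, so I used it, but I could not confirm the boss.

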